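String the proof-tested eye nuts on the batch rail and put the pull stud away

TASK

Clear up after the proof-load test. Swing the keeper lever of the batch stand over into its open notch, thread every lifting eye nut on the bench onto the cranked rail and slide them round both bends so that they hang side by side against the stop post, then swing the keeper back into its closed notch across the rail's tip. Also lift the taper-shank pull stud out of its angled rest and stand it upright in the tapered socket, seated down to its flange, and do not disturb the caliper, the bottle or the spanner.

Things in the scene. Friction and masses are not known exactly. Their poses are not given: they have to be found in the camera images.
- stand: batch stand, fixed; grey base plate 200 (x) x 340 (y) x 10 mm, origin on its underside 15 mm to +y of its centre; place and yaw vary. It carries a level cranked rail of 10 mm round bar, centre line 110 mm above the bench: from its free tip along the stand's -y, right-angle bend 1, along +x, right-angle bend 2, along -y to the stop post, its only support. Bends have 24 mm centre-line radius
- rail_tip (a point): free rounded end of the rail, at (-50, 105, 110) mm in the stand's frame, whose axes the point has; nuts are threaded on here, moving along the stand's -y
- rail_bend1 (a point): first corner of the rail, where the straight centre lines would meet, at (-50, 20, 110) mm in the stand's frame
- rail_bend2 (a point): second corner, where the straight centre lines would meet, at (50, 20, 110) mm in the stand's frame
- rail_stop (a point): on the rail's centre line at the face of the stop post, at (50, -150, 110) mm in the stand's frame, whose axes the point has; nuts at home hang on its +y side. The post is 36 mm wide and reaches from the base plate to 14 mm above the rail's centre line; no ring can pass it
- keeper (a joint): keeper lever angle, rad. 0 = closed notch: lever along the stand's -x, barring the rail's tip. Grows as it opens, clockwise from above. 1.9 = open notch: lever along (0.32, 0.95) in the stand's x, y. A sprung plunger clicks into the quadrant's two notches (white lines): about 4 N at the knob to leave one, drawn in within 0.15 rad; free and staying put between; stops -0.12, 2.02
- keeper_pivot (a point): on the keeper's upright pivot axis, at the height of the rail's centre line, at (5, 119, 110) mm in the stand's frame; the lever is a 10 mm square bar at this height on a 9 mm radius post
- keeper_knob (a point): middle of the grey upright round knob at the keeper's end: 20 mm diameter, 42 mm high, its top 20 mm above this point; 88 mm from the pivot and 30 mm above the rail's centre line. The knob may turn in the fingers
- stud_head (a point): middle of the stud's head: 30 mm diameter, 40 mm long, along the stud's axis
- stud_flange (a point): centre of the underside of the stud's flange (44 mm diameter, 6 mm thick), 26 mm from the middle of the head along the stud's axis
- stud: taper-shank pull stud, steel, about 0.45 kg: taper 16 mm diameter at the small end to 28 mm over 75 mm, then the flange (75 to 81 mm), then the round head (81 to 121 mm). Origin at the small end's centre, z along the axis to the head. Starts lying in the angled rest, leaning 40 degrees from vertical, head towards the rest's -x; draw it out along its axis
- rest: angled rest, fixed: grey plastic plate 115 x 75 x 10 mm with an open inclined trough that holds the stud's taper; the flange bears on the trough's upper end, the head stands clear above, its middle about 113 mm above the bench. Origin at the plate's underside centre; the trough rises towards the rest's -x
- socket_mouth (a point): tapered socket, fixed: an upright dark steel sleeve 78 mm high, 32 to 44 mm outside diameter, on a 90 x 90 x 12 mm plate. This is the centre of its mouth, 90 mm above the bench. The bore narrows from 30 mm at the mouth to 18 mm at 75 mm depth: the stud's taper has 1 mm of play all round and its flange comes to rest on the mouth
- caliper: bystander: caliper lying on the bench, 230 mm long, 12 mm high; leave it alone
- solvent: bystander: white plastic bottle, 60 mm diameter, 150 mm high; leave it alone
- spanner: bystander: spanner lying on the bench, 200 mm long; leave it alone
- nut_a: flanged lifting eye nut, steel, about 0.36 kg, 63 mm high: round flange 50 mm diameter, 12 mm thick, under an upright ring 63 mm outside, 35 mm inside, of 14 mm round section. Origin at the flange's underside centre, z up, y along the eye's axis. All alike; two or three stand on the bench (None if absent). On the rail it hangs flange down, eye centre 12 mm below the rail's centre line
- nut_a_eye (a point): centre of that nut's eye, 31.5 mm above the underside of its flange
- nut_b: flanged lifting eye nut, steel, about 0.36 kg, 63 mm high: round flange 50 mm diameter, 12 mm thick, under an upright ring 63 mm outside, 35 mm inside, of 14 mm round section. Origin at the flange's underside centre, z up, y along the eye's axis. All alike; two or three stand on the bench (None if absent). On the rail it hangs flange down, eye centre 12 mm below the rail's centre line
- nut_b_eye (a point): centre of that nut's eye, 31.5 mm above the underside of its flange
- nut_c: flanged lifting eye nut, steel, about 0.36 kg, 63 mm high: round flange 50 mm diameter, 12 mm thick, under an upright ring 63 mm outside, 35 mm inside, of 14 mm round section. Origin at the flange's underside centre, z up, y along the eye's axis. All alike; two or three stand on the bench (None if absent). On the rail it hangs flange down, eye centre 12 mm below the rail's centre line
- nut_c_eye (a point): centre of that nut's eye, 31.5 mm above the underside of its flange
- nut_d: flanged lifting eye nut, steel, about 0.36 kg, 63 mm high: round flange 50 mm diameter, 12 mm thick, under an upright ring 63 mm outside, 35 mm inside, of 14 mm round section. Origin at the flange's underside centre, z up, y along the eye's axis. All alike; two or three stand on the bench (None if absent). On the rail it hangs flange down, eye centre 12 mm below the rail's centre line
- nut_d_eye (a point): centre of that nut's eye, 31.5 mm above the underside of its flange
Things that resemble listed ones, but are neither listed nor needed, are in the scene too. Leave any red look-alike of the stud alone. What is shaped like the nut_c but yellow is not meant.

How it is judged (in metres and radians):
On the way, in this order (a step that is already met when the one before it is completed fails the run):
1. the keeper lever is in its open notch (value of joint keeper between 1.8 and 2 rad), for 0.2 s.
2. every eye nut hangs on the rail's last straight against the stop post, released (y of nut_a_eye in the frame of rail_stop between 0 and 0.145 m and x of nut_a_eye in the frame of rail_stop between -0.02 and 0.02 m and z of nut_a_eye in the frame of rail_stop between -0.03 and 0.01 m and y of nut_b_eye in the frame of rail_stop between 0 and 0.145 m and x of nut_b_eye in the frame of rail_stop between -0.02 and 0.02 m and z of nut_b_eye in the frame of rail_stop between -0.03 and 0.01 m and y of nut_c_eye in the frame of rail_stop between 0 and 0.145 m and x of nut_c_eye in the frame of rail_stop between -0.02 and 0.02 m and z of nut_c_eye in the frame of rail_stop between -0.03 and 0.01 m and y of nut_d_eye in the frame of rail_stop between 0 and 0.145 m and x of nut_d_eye in the frame of rail_stop between -0.02 and 0.02 m and z of nut_d_eye in the frame of rail_stop between -0.03 and 0.01 m and y of any of nut_a_eye, nut_b_eye, nut_c_eye, nut_d_eye in the frame of rail_stop below 0.045 m and contact force between each of nut_a, nut_b, nut_c, nut_d and the fingers below 0.05 N), for 0.2 s.
3. the keeper lever is back in its closed notch (value of joint keeper between -0.1 and 0.1 rad), for 0.2 s.
At the end, for the whole second after the job is handed in: every nut hangs on the last straight, eye centre within 145 mm of the stop post, one of them within 45 mm; keeper within 0.1 rad of its closed notch; stud upright in the socket within 4 degrees, flange within 4 mm of the mouth in height and sideways; all at rest (all of step 3 and y of nut_a_eye in the frame of rail_stop between 0 and 0.145 m and x of nut_a_eye in the frame of rail_stop between -0.02 and 0.02 m and z of nut_a_eye in the frame of rail_stop between -0.03 and 0.01 m and y of nut_b_eye in the frame of rail_stop between 0 and 0.145 m and x of nut_b_eye in the frame of rail_stop between -0.02 and 0.02 m and z of nut_b_eye in the frame of rail_stop between -0.03 and 0.01 m and y of nut_c_eye in the frame of rail_stop between 0 and 0.145 m and x of nut_c_eye in the frame of rail_stop between -0.02 and 0.02 m and z of nut_c_eye in the frame of rail_stop between -0.03 and 0.01 m and y of nut_d_eye in the frame of rail_stop between 0 and 0.145 m and x of nut_d_eye in the frame of rail_stop between -0.02 and 0.02 m and z of nut_d_eye in the frame of rail_stop between -0.03 and 0.01 m and y of any of nut_a_eye, nut_b_eye, nut_c_eye, nut_d_eye in the frame of rail_stop below 0.045 m and horizontal distance between stud_flange and socket_mouth below 0.004 m and z of stud_flange in the frame of socket_mouth between -0.004 and 0.004 m and angle between stud's own z axis and vertical below 0.07 rad and linear speed of stud below 0.03 m/s and linear speed of each of nut_a, nut_b, nut_c, nut_d below 0.08 m/s); the robot touches nothing.
It fails at once if the caliper was moved by more than 30 mm (distance of caliper from where it was at the start of the episode above 0.03 m).
It fails at once if the bottle was moved by more than 30 mm (distance of solvent from where it was at the start of the episode above 0.03 m).
It fails at once if the spanner was moved by more than 30 mm (distance of spanner from where it was at the start of the episode above 0.03 m).
Of nut_a, nut_b, nut_c, nut_d only 2 to 3 are there at a start; the rules pass over those that are not, and their reading is None.
At some moment in a run one of nut_a, nut_b, nut_c, nut_d may be knocked a few centimetres aside while the robot is not near it.
It also fails if it takes over 210 s, if anything falls off the work surface, if the arm or the gripper's body presses on something with over 40 N, if the wrist force passes 120 N, or if a joint passes its speed limit or range.

ROBOT

A 6-joint arm with a two-finger parallel gripper is mounted at the origin on the work surface. World frame = base frame: x ahead of the robot, y to its left, z up, the work surface at z = 0. Lengths are in mm, angles in rad, forces in N, time in s.
With the tool pointing down it reaches from about 300 to 775 mm from the base axis. Payload 14.6 kg.
Tool frame: the origin (TCP) lies midway between the tips of the shut fingers; the grasp point (between the pads) lies 19 mm behind it (manip.tcp_to_grasp is the distance from the TCP to the grasp point, in mm); z points along the fingers, x is the direction in which the jaws open and shut, and the axes are right-handed (so a half turn about z gives the same grasp; the last joint's range is limited). The gripper opens to 94 mm and grips with 3 to 60 N. Pads are 16 mm wide; open, the fingers measure 119 mm over their backs; the gripper's body (75 mm by 177 mm) begins 78 mm behind the grasp point.
Start: joints at [-1.223, 0.3, 1.521, -0, 1.321, -0.067], TCP at [221.646, -503.351, 205.446] pointing down, gripper open.
Joint ranges: [-3.03, 3.03], [-0.79, 2.21], [0.23, 2.52], [-1.04, 4.18], [0, 3.07], [-2.55, 2.55]. Speed limits (rad/s): [2.22, 2.22, 2.57, 3.14, 3.14, 3.14].

INTERFACE

Orientations are given as [roll, pitch, yaw] about the fixed x, y, z axes, in that order (R = Rz(yaw) Ry(pitch) Rx(roll)).
In Python, from cell import manip gives the robot as it stands.
- The arm moves only by the tool arm_command, never from a script. Its argument "steps" is a list of rows, each a list of 3 entries, a list of its own where there are three numbers: the opening, from 0 (shut) to 1 (fully open), then the shift along the tool's x, y, z in cm, then the turn about the tool's z in rad. A call has 1 to 5 rows; each row shifts and turns the commanded pose from where the row before left it, along the tool's axes as they then stand; what a row does not reach is not made up. A row lasts 1/12 s, in which the tool goes at most 41.7 mm and 7.16 degrees, less where a joint would pass 70% of its speed; a pose out of reach is approached as far as the arm can. A call with a gripper value outside its range is refused whole. The fingers move at their own pace and stop on an object; "force" is the grip in N (left out, the last holds). Time passes only in rows, so rows that do not move let the fingers close. It gives the time, the measured TCP pose, the force and the opening at its end, in the units of the state.
- manip.read_state(): the state, without advancing time (a new reading comes with each control period).
- manip.camera(name): name is "scene" or "side" or "wrist"; returns (picture, depth): 400x640x3 uint8, red, green, blue; 400x640 float32, mm along the optical axis (not along the pixel's ray), 0 where there is no reading.
- manip.calibration(name): a dict with "fx", "fy", "cx", "cy" (pixels), "R" (3x3) and "t" (3): a world point X has camera coordinates R X + t; the wrist camera has in their place "tool_from_camera" (4x4, takes a point from camera to tool coordinates, whose origin is the TCP and whose axes are the tool frame's). Camera axes: x right, y down, z forward; pixel columns grow to the right and rows downward; lengths in mm; the calibration is good to about 2 mm. A picture is of the moment at which its call begins: read the wrist's pose just before it. calibration takes no time and is no camera call.
- manip.sign_off(): hands the job in, once; it reports no verdict.
The state is a dict: "clock": time; "joints": joint angles; "qd": joint speeds; "effort": joint torques, N m; "eef_pos": TCP position; "eef_rot": TCP orientation; "wrist_force": force on the tool from outside, world axes, zero at the start; "moment": the same for the moment, N m; "finger_gap": finger opening in mm.
Only numpy, scipy, OpenCV 4.12 (cv2) and the standard library are available. Lean on these libraries where they do the work, as an engineer would, in place of code of your own. Each camera call takes 0.05 s, during which the arm holds its last target.

## Working session

There is one attempt and no reset: what is moved stays moved. The work goes in short steps, Python scripts to look and compute and a tool call to move; the robot and the scene stay as the last step left them, time stands still between calls to the robot, and variables do not carry over. Pictures are saved under pics/ and viewed, and the job is handed in when it is done.

Besides the shell and the picture viewer there is one more tool, called after ">>>" as a command line: name --argument value ..., lists and objects as JSON in quotes. arm_command: Moves the arm, as the interface text tells. Its arguments: {"type":"object","properties":{"steps":{"type":"array","items":{"type":"array"}},"force":{"type":"number"}},"required":["steps"]}

```bash
ls; mkdir -p pics; python3 - <<'E'
from cell import manip
import cv2,numpy as np
s=manip.read_state();print(s)
for n in ("scene","side","wrist"):
    p,d=manip.camera(n);cv2.imwrite(f"pics/{n}0.png",p[:,:,::-1]);np.save(f"pics/{n}0.npy",d)
    print(n,manip.calibration(n))
E
```

```text
pics
{'clock': 0.0, 'joints': array([-1.22260250e+00,  3.00445846e-01,  1.52157193e+00,  4.13533445e-06,
        1.32067884e+00, -6.65775201e-02]), 'qd': array([-1.35685117e-03,  7.71830449e-04,  2.72208932e-03,  2.48076101e-04,
        4.87561742e-06,  5.59781921e-04]), 'effort': array([-3.89761717e-04, -5.31810451e+01, -3.52739954e+01,  7.07970886e-02,
        2.44578416e-02, -1.01313901e-04]), 'eef_pos': array([ 221.56243993, -503.12196269,  204.90404722]), 'eef_rot': array([-3.14151521e+00,  1.10124988e-03, -1.15602596e+00]), 'wrist_force': array([ 0.73166129,  0.46309824, -0.05734101]), 'moment': array([-0.01184612, -0.05926479, -0.03168524]), 'finger_gap': 94.454332897076}
scene {'fx': 377.1148586778371, 'fy': 377.1148586778371, 'cx': 322.23723791542307, 'cy': 195.28046451465605, 'R': array([[-0.56481875,  0.8248944 , -0.02300043],
       [ 0.45488131,  0.28796756, -0.84270854],
       [-0.68852217, -0.48644005, -0.53787852]]), 't': array([ 277.16412383, -160.54340415, 1549.74122955])}
side {'fx': 428.1728806913718, 'fy': 428.1728806913718, 'cx': 322.245452792231, 'cy': 202.13330843812724, 'R': array([[ 9.80831845e-01, -1.94856008e-01,  1.65187086e-04],
       [-1.26738540e-01, -6.38597598e-01, -7.59032576e-01],
       [ 1.48007546e-01,  7.44462386e-01, -6.51052626e-01]]), 't': array([-533.88428283,  190.72683122, 1534.78483581])}
wrist {'fx': 294.06831410216006, 'fy': 294.06831410216006, 'cx': 323.6372338470668, 'cy': 199.7057178652148, 'tool_from_camera': array([[ 9.99997699e-01, -1.80995301e-03,  1.15176984e-03,
        -1.20394474e+00],
       [ 1.46350724e-03,  9.68080136e-01,  2.50636605e-01,
        -7.12456049e+01],
       [-1.56864598e-03, -2.50634342e-01,  9.68080558e-01,
        -1.79628669e+02],
       [ 0.00000000e+00,  0.00000000e+00,  0.00000000e+00,
         1.00000000e+00]])}
```

View pics/scene0.png

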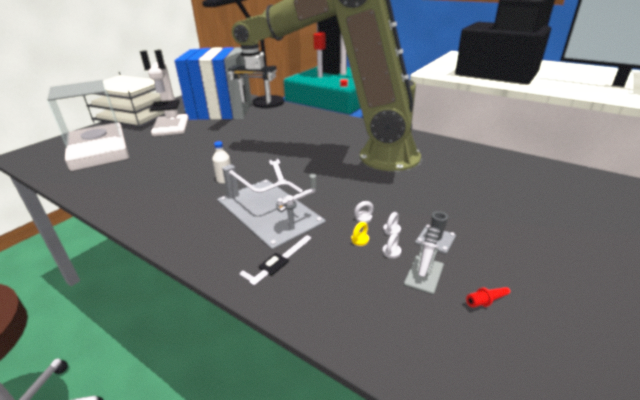

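View pics/side0.png

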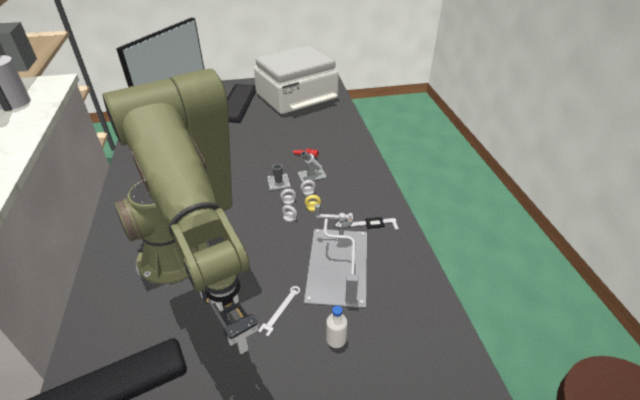

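View pics/wrist0.png

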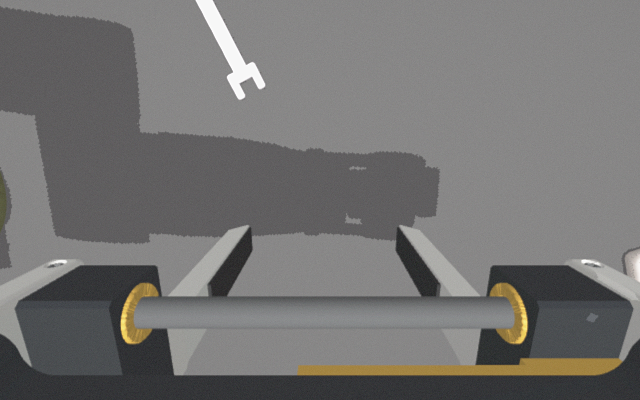

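The scene shows three white eye nuts at scene pixels (364,211), (392,223) and (392,245). There is a yellow look-alike at (361,233), which I leave. The stand is at about (275,205), the socket at (438,228), the stud in its rest at (428,258), and a red look-alike stud at (487,297), also left alone. Next, enlarged crops.

```bash
cat > h.py <<'E'
from cell import manip
import cv2,numpy as np
from scipy.spatial.transform import Rotation as Ro
def cal(n,st=None):
    c=manip.calibration(n)
    K=np.array([[c['fx'],0,c['cx']],[0,c['fy'],c['cy']],[0,0,1]])
    if n=='wrist':
        T=np.eye(4);T[:3,:3]=Ro.from_euler('xyz',st['eef_rot']).as_matrix();T[:3,3]=st['eef_pos']
        W=T@c['tool_from_camera']   # world from cam
        R=W[:3,:3].T;t=-R@W[:3,3]
    else: R,t=c['R'],c['t']
    return K,R,t
def unproj(u,v,z,K,R,t):
    p=np.stack([(u-K[0,2])/K[0,0]*z,(v-K[1,2])/K[1,1]*z,z],-1)
    return (p-t)@R
def proj(X,K,R,t):
    p=np.atleast_2d(X)@R.T+t
    return np.stack([p[:,0]/p[:,2]*K[0,0]+K[0,2],p[:,1]/p[:,2]*K[1,1]+K[1,2]],-1)
def ray(u,v,h,K,R,t):
    d=R.T@np.array([(u-K[0,2])/K[0,0],(v-K[1,2])/K[1,1],1]);o=-R.T@t
    return o+d*(h-o[2])/d[2]
def cloud(d,K,R,t):
    v,u=np.mgrid[0:400,0:640]
    return unproj(u.astype(float),v.astype(float),d.astype(float),K,R,t)
def tri(obs):
    # obs: list of (u,v,(K,R,t))
    A=[];b=[]
    for u,v,(K,R,t) in obs:
        d=R.T@np.array([(u-K[0,2])/K[0,0],(v-K[1,2])/K[1,1],1]);d/=np.linalg.norm(d);o=-R.T@t
        P=np.eye(3)-np.outer(d,d);A.append(P);b.append(P@o)
    A=np.vstack(A);b=np.hstack(b);x=np.linalg.lstsq(A,b,rcond=None)[0]
    return x,np.linalg.norm(A@x-b)
def snap(n,name):
    st=manip.read_state();p,d=manip.camera(n)
    cv2.imwrite(f"pics/{name}.png",p[:,:,::-1]);np.save(f"pics/{name}.npy",d);
    c=cal(n,st);np.savez(f"pics/{name}.npz",K=c[0],R=c[1],t=c[2])
    return p,d,c
def load(name):
    z=np.load(f"pics/{name}.npz");return cv2.imread(f"pics/{name}.png"),np.load(f"pics/{name}.npy"),(z['K'],z['R'],z['t'])
def crop(name,x0,y0,x1,y1,s,out):
    im=cv2.imread(f"pics/{name}.png")[y0:y1,x0:x1]
    im=cv2.resize(im,None,fx=s,fy=s,interpolation=cv2.INTER_CUBIC)
    for x in range((x0+19)//20*20,x1,20): cv2.putText(im,str(x),(int((x-x0)*s),10),0,.35,(0,255,255),1);cv2.line(im,(int((x-x0+.5)*s),12),(int((x-x0+.5)*s),18),(0,255,255),1)
    for y in range((y0+19)//20*20,y1,20): cv2.putText(im,str(y),(0,int((y-y0+.5)*s)),0,.35,(0,255,255),1)
    cv2.imwrite(f"pics/{out}.png",im)
E
python3 - <<'E'
from h import *
for n in("scene","side"):
    c=cal(n);np.savez(f"pics/{n}0.npz",K=c[0],R=c[1],t=c[2])
crop("scene0",200,140,360,260,5,"c1");crop("scene0",340,180,500,300,5,"c2")
crop("side0",260,130,420,250,5,"c3");crop("side0",260,200,420,320,5,"c4")
# cloud
for n in("scene0","side0"):
    im,d,c=load(n);P=cloud(d,*c);m=(d>0)&(P[...,2]>4)&(P[...,2]<170)&(P[...,0]>250)&(P[...,0]<850)&(abs(P[...,1])<550)
    bg=(d>0)&(abs(P[...,2])<6)&(P[...,0]>300)&(P[...,0]<800)&(abs(P[...,1])<500);print(n,m.sum(),np.median(P[bg][:,2]))
    # top-down map
    tm=np.zeros((600,1100,3),np.uint8)
    for p,col in zip(P[m],im[m]):
        cv2.circle(tm,(int(550-p[1]),int(850-p[0])),2,col.tolist(),-1)
    cv2.imwrite(f"pics/top_{n}.png",cv2.resize(tm,(800,436)))
E
```

```text
scene0 9410 -0.02374055321894092
side0 6851 -2.3353520848226723
```

View pics/c1.png

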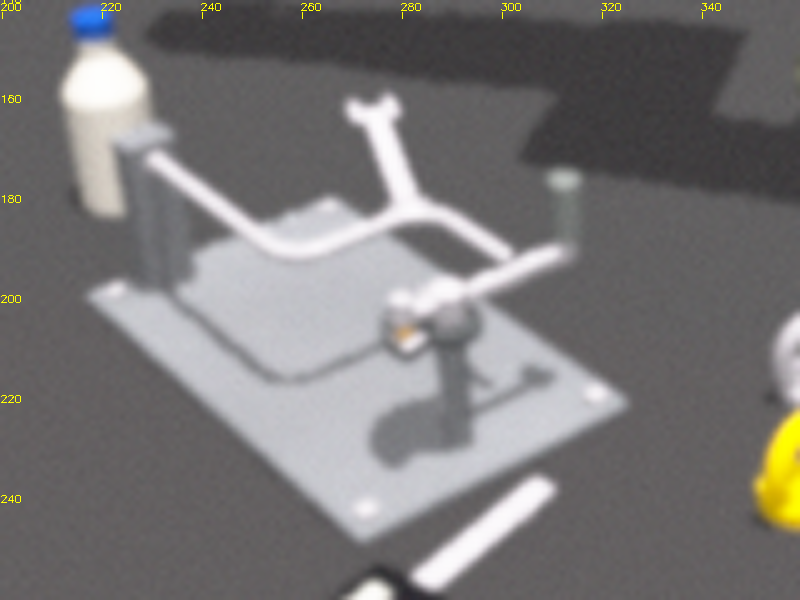

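View pics/c2.png

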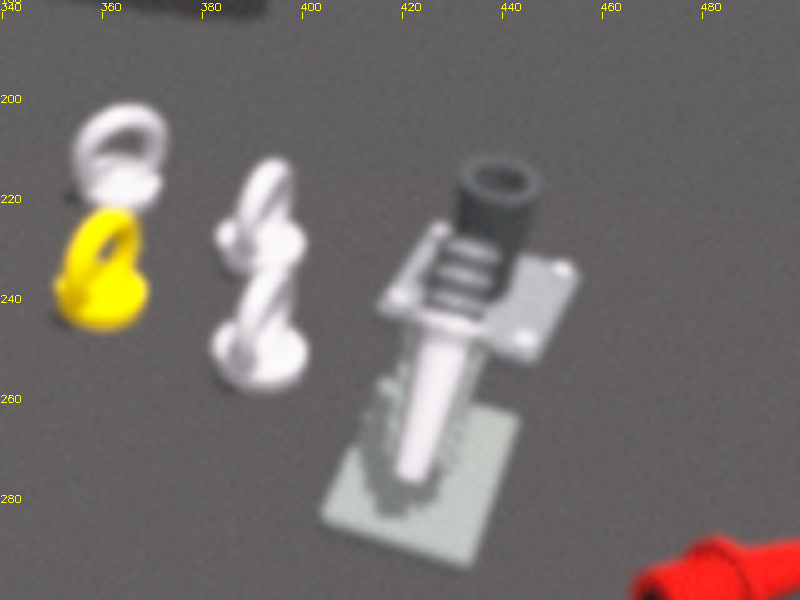

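View pics/c3.png

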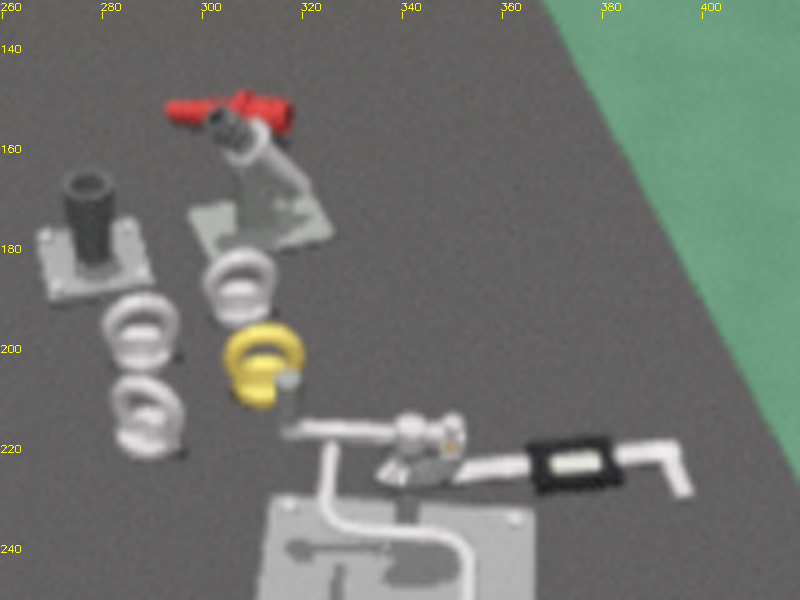

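View pics/c4.png

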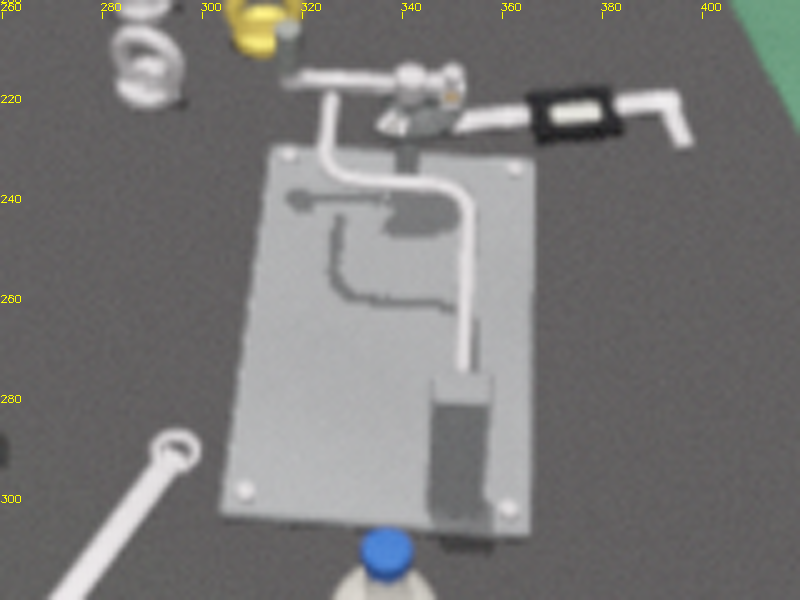

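View pics/top_scene0.png

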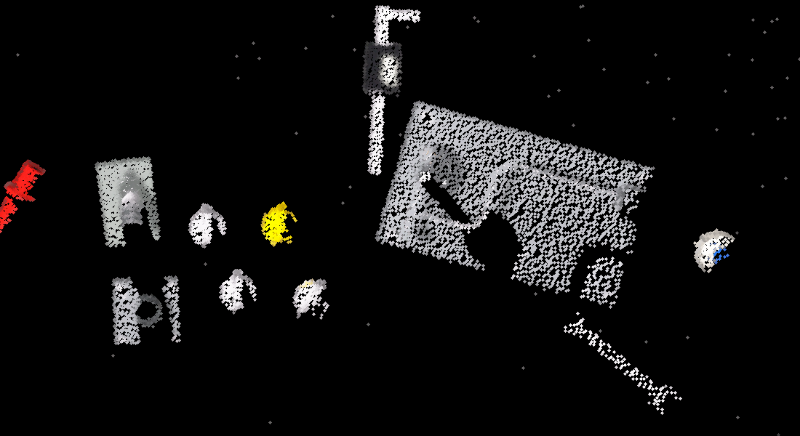

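View pics/top_side0.png

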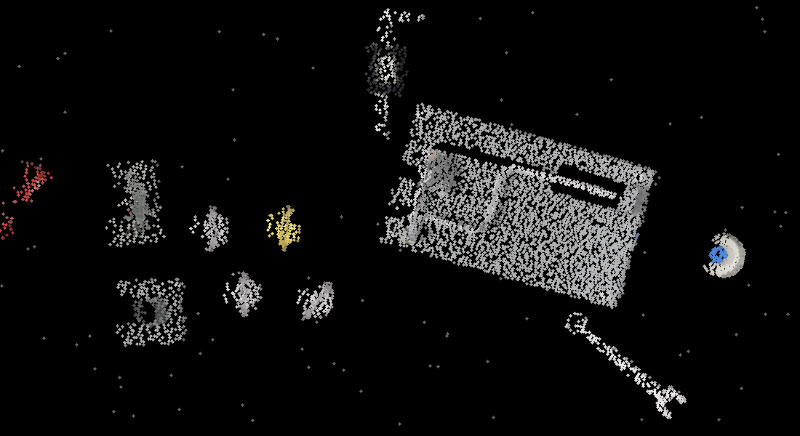

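```bash
cat > fit1.py <<'E'
from h import *
from scipy.optimize import least_squares
S=load("scene0")[2];D=load("side0")[2]
def c2(px,o): return (np.array(px,float)+.5)/5-.5+np.array(o)
s=lambda p:c2(p,(200,140)); d=lambda p:c2(p,(260,200))
# stand-frame model: plate corners x±100, y -185..155
obs=[((100,-185,10),s((88,297)),S),((100,155,10),s((362,543)),S),((-100,155,10),s((628,402)),S),
((-100,155,10),d((272,146)),D),((100,155,10),d((535,160)),D),((100,-185,10),d((530,535)),D),((-100,-185,10),d((220,514)),D),
((50,-150,110),d((463,372)),D),((50,-150,110),s((155,158)),S),((-50,105,110),d((333,92)),D)]
def res(p,cams=(S,D)):
    c,sn=np.cos(p[2]),np.sin(p[2]);r=[]
    for X,uv,C in obs:
        if not any(C is q for q in cams): continue
        W=[p[0]+c*X[0]-sn*X[1],p[1]+sn*X[0]+c*X[1],X[2]];r+=list(proj(W,*C)[0]-uv)
    return np.array(r)
for cams in((S,D),(S,),(D,)):
    f=least_squares(lambda p:res(p,cams),[630,-110,-.26]);print(f.x,np.round(f.fun,1))
p=least_squares(res,[630,-110,-.26]).x
def W(X):
    c,sn=np.cos(p[2]),np.sin(p[2]);return np.round([p[0]+c*X[0]-sn*X[1],p[1]+sn*X[0]+c*X[1],X[2]],1)
for n,X in dict(tip=(-50,105,110),b1=(-50,20,110),b2=(50,20,110),stop=(50,-150,110),piv=(5,119,110),knob0=(-83,119,140),knobopen=(5+28.5,119+83.3,140)).items(): print(n,W(X),np.hypot(*W(X)[:2]).round())
# knob, socket, via tri
e=lambda p:c2(p,(340,180)); g=lambda p:c2(p,(260,130))
def T(n,a,b): x,r=tri([(*a,S),(*b,D)]);print(n,x.round(1),round(r,1))
T("knobtop",s((564,180)),d((287,30)))
T("socketmouth",e((499,180)),g((88,185)))
# nuts from clouds
for nm in("scene0","side0"):
    im,dd,c=load(nm);P=cloud(dd,*c)
    for n,(x,y) in dict(A=(560,265),B=(450,225),C=(450,120),Y=(540,165)).items(): pass
    m=(dd>0)&(P[...,2]>5)&(P[...,2]<70)&(P[...,0]>380)&(P[...,0]<600)&(P[...,1]>80)&(P[...,1]<310)
    lab=cv2.connectedComponentsWithStats(m.astype(np.uint8))
    for i in range(1,lab[0]):
        q=P[lab[1]==i]
        if len(q)>40:
            up=q[q[:,2]>25];cc=up[:,:2].mean(0);_,_,V=np.linalg.svd(up[:,:2]-cc);print(nm,lab[3][i].round(),len(q),q.mean(0).round(),cc.round(1),q[:,2].max().round(),V[0].round(2))
E
python3 fit1.py
```

```text
[ 5.71380706e+02 -1.45131286e+02 -2.78890911e-01] [-0.3 -0.6 -0.6 -0.9  0.4 -0.4 -0.2 -1.  -0.  -0.8  0.5 -0.8 -0.1 -1.
 -0.1  1.8 -0.2  0.5 -0.1  0.1]
[ 5.72538823e+02 -1.43312698e+02 -2.79637354e-01] [-0.2 -0.3 -0.4 -0.4  0.6  0.  -0.   0.8]
[ 5.71131662e+02 -1.46184439e+02 -2.79146459e-01] [-0.2 -0.9  0.  -0.6  0.5 -0.5 -0.2 -0.7 -0.1  2.  -0.1  0.3]
tip [552.2 -30.4 110. ] 553.0
b1 [ 528.8 -112.1  110. ] 541.0
b2 [ 625.  -139.7  110. ] 640.0
stop [ 578.2 -303.1  110. ] 653.0
piv [608.9 -32.1 110. ] 610.0
knob0 [524.3  -7.9 140. ] 524.0
knobopen [659.3  40.1 140. ] 661.0
knobtop [522.9  -9.6 156.7] 1.2
socketmouth [419.7 346.7  87. ] 1.2
scene0 [362. 223.] 537 [495. 148.  29.] [495.5 145. ] 64.0 [0.93 0.35]
scene0 [392. 236.] 540 [502. 249.  29.] [503.  247.4] 64.0 [0.92 0.38]
side0 [308. 187.] 144 [534. 256.  27.] [534.9 258.1] 64.0 [-1.    0.03]
side0 [281. 187.] 42 [424. 302.  10.] [nan nan] 17.0 [1. 0.]
side0 [288. 196.] 148 [445. 214.  28.] [445.8 215.6] 62.0 [-1.   -0.03]
side0 [312. 202.] 132 [534. 158.  30.] [536.4 157.3] 61.0 [ 0.99 -0.12]
side0 [289. 213.] 156 [436. 113.  28.] [438.1 112.1] 62.0 [ 0.82 -0.58]fit1.py:36: RuntimeWarning: Mean of empty slice.
  up=q[q[:,2]>25];cc=up[:,:2].mean(0);_,_,V=np.linalg.svd(up[:,:2]-cc);print(nm,lab[3][i].round(),len(q),q.mean(0).round(),cc.round(1),q[:,2].max().round(),V[0].round(2))
  ret = um.true_divide(
```

```bash
cat > go.py <<'E'
# python3 go.py grip x y z yaw [maxmm]  -> prints rows, updates stored commanded pose (cmd.json)
import sys,json,os,numpy as np
def plan(grip,goal,vmax=40.,p=None,save=True):
    p=np.array(json.load(open('cmd.json'))) if p is None else p
    goal=np.array(goal,float)
    n=max(1,int(np.ceil(max(np.linalg.norm(goal[:3]-p[:3])/vmax,abs(goal[3]-p[3])/.124))))
    rows=[];st=p.copy();q=p.copy()
    for i in range(n):
        tgt=st+(goal-st)*(i+1)/n
        d=tgt[:3]-q[:3];c,s=np.cos(q[3]),np.sin(q[3])
        l=np.array([c*d[0]+s*d[1],s*d[0]-c*d[1],-d[2]])/10
        l=np.round(l,2);t=round(-(tgt[3]-q[3]),3)
        rows.append([grip,l.tolist(),t])
        w=l*10;q=q+np.array([c*w[0]+s*w[1],s*w[0]-c*w[1],-w[2],-t])
    if save: json.dump(q.tolist(),open('cmd.json','w'))
    return rows
if __name__=="__main__":
    a=[float(v) for v in sys.argv[1:]]
    if not os.path.exists('cmd.json'): json.dump([221.646,-503.351,205.446,-1.156],open('cmd.json','w'))
    r=plan(a[0],a[1:5],a[5] if len(a)>5 else 40.)
    for i in range(0,len(r),5): print(json.dumps(r[i:i+5]).replace(' ',''))
    print(np.round(json.load(open('cmd.json')),2))
E
python3 go.py 1 250 -470 260 -1.3; python3 go.py 1 520 -40 260 -1.85
```

```text
[[1.0,[-0.95,-1.97,-2.73],0.072],[1.0,[-1.1,-1.89,-2.73],0.072]]
[ 249.95 -470.    260.05   -1.3 ]
[[1.0,[-2.63,-2.89,0.0],0.042],[1.0,[-2.75,-2.77,0.0],0.043],[1.0,[-2.87,-2.65,0.0],0.042],[1.0,[-2.97,-2.53,0.0],0.042],[1.0,[-3.08,-2.4,0.0],0.043]]
[[1.0,[-3.18,-2.27,0.0],0.042],[1.0,[-3.28,-2.13,0.0],0.042],[1.0,[-3.36,-2.0,0.0],0.042],[1.0,[-3.44,-1.85,0.0],0.043],[1.0,[-3.51,-1.7,0.0],0.042]]
[[1.0,[-3.59,-1.55,0.0],0.042],[1.0,[-3.64,-1.4,0.0],0.043],[1.0,[-3.71,-1.24,0.0],0.042]]
[519.97 -39.96 260.05  -1.85]
```

```bash
sed -i "s/l=np.round(l,2);t=round(-(tgt\[3\]-q\[3\]),3)/l=np.round(np.round(l*20)\/20,2);t=round(-(tgt[3]-q[3]),2)/" go.py; rm cmd.json; python3 go.py 1 250 -470 260 -1.3; python3 go.py 1 520 -40 260 -1.85
```

```text
[[1.0,[-0.95,-1.95,-2.75],0.07],[1.0,[-1.1,-1.9,-2.7],0.07]]
[ 249.83 -470.02  259.95   -1.3 ]
[[1.0,[-2.6,-2.9,-0.0],0.04],[1.0,[-2.75,-2.8,-0.0],0.05],[1.0,[-2.85,-2.65,-0.0],0.04],[1.0,[-3.0,-2.5,-0.0],0.04],[1.0,[-3.05,-2.45,-0.0],0.04]]
[[1.0,[-3.2,-2.25,-0.0],0.05],[1.0,[-3.25,-2.15,-0.0],0.04],[1.0,[-3.35,-2.0,-0.0],0.04],[1.0,[-3.45,-1.85,-0.0],0.04],[1.0,[-3.5,-1.7,-0.0],0.05]]
[[1.0,[-3.6,-1.55,-0.0],0.04],[1.0,[-3.65,-1.4,-0.0],0.04],[1.0,[-3.7,-1.25,-0.0],0.04]]
[519.91 -40.03 259.95  -1.85]
```

>>> arm_command --steps '[[1.0,[-0.95,-1.95,-2.75],0.07],[1.0,[-1.1,-1.9,-2.7],0.07]]'

```text
clock: 0.32
eef_pos: [249.4, -469.3, 259.2]
eef_rot: [3.141, 0.004, -1.301]
wrist_force: [0.2, 0.2, 0.4]
finger_gap: 94.0
```

>>> arm_command --steps '[[1.0,[-2.6,-2.9,0.0],0.04],[1.0,[-2.75,-2.8,0.0],0.05],[1.0,[-2.85,-2.65,0.0],0.04],[1.0,[-3.0,-2.5,0.0],0.04],[1.0,[-3.05,-2.45,0.0],0.04]]'

```text
clock: 0.73
eef_pos: [354.3, -303.0, 259.9]
eef_rot: [3.142, 0.0, -1.508]
wrist_force: [1.7, -0.7, -0.2]
finger_gap: 94.1
```

>>> arm_command --steps '[[1.0,[-3.2,-2.25,0.0],0.05],[1.0,[-3.25,-2.15,0.0],0.04],[1.0,[-3.35,-2.0,0.0],0.04],[1.0,[-3.45,-1.85,0.0],0.04],[1.0,[-3.5,-1.7,0.0],0.05]]'

```text
clock: 1.15
eef_pos: [458.0, -137.4, 260.0]
eef_rot: [-3.142, -0.0, -1.728]
wrist_force: [0.8, -0.6, 0.2]
finger_gap: 94.0
```

>>> arm_command --steps '[[1.0,[-3.6,-1.55,0.0],0.04],[1.0,[-3.65,-1.4,0.0],0.04],[1.0,[-3.7,-1.25,0.0],0.04],[1,[0,0,0],0],[1,[0,0,0],0]]'

```text
clock: 1.57
eef_pos: [520.2, -38.6, 259.3]
eef_rot: [3.14, -0.0, -1.843]
wrist_force: [-0.1, -0.5, -0.1]
finger_gap: 93.9
```

```bash
python3 - <<'E'
from h import *
snap("wrist","w1")
print(manip.read_state()['eef_pos'],manip.read_state()['eef_rot'])
E
```

```text
[519.77741394 -39.75121443 259.49722592] [ 3.14066809e+00 -3.11122458e-04 -1.84425521e+00]
```

View pics/w1.png

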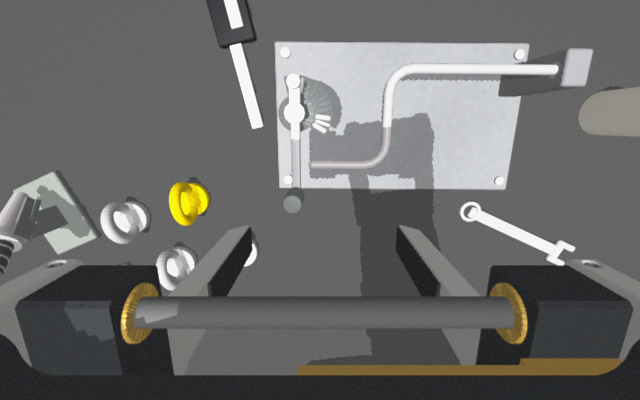

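```bash
python3 - <<'E'
from h import *
crop("w1",265,25,425,220,4,"w1a");crop("w1",420,25,600,215,4,"w1b");
E
```

```text
(no output)
```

View pics/w1a.png

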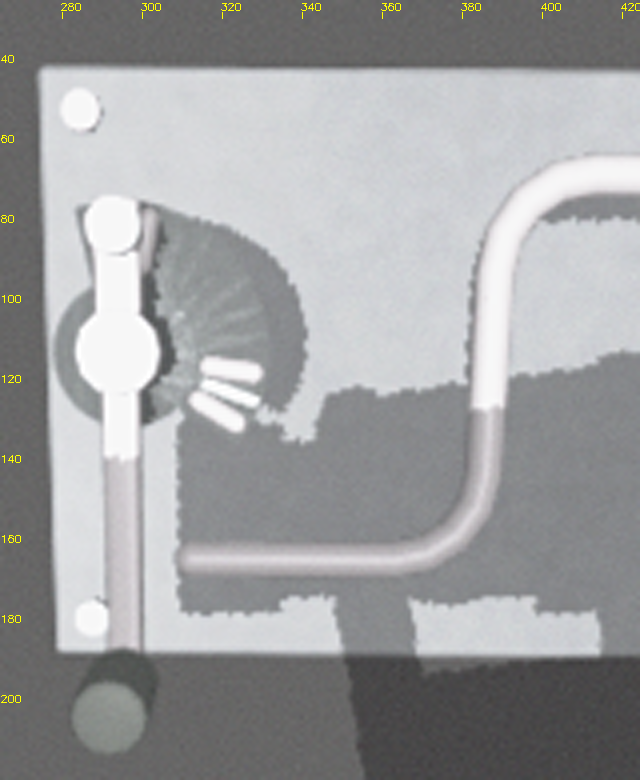

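View pics/w1b.png

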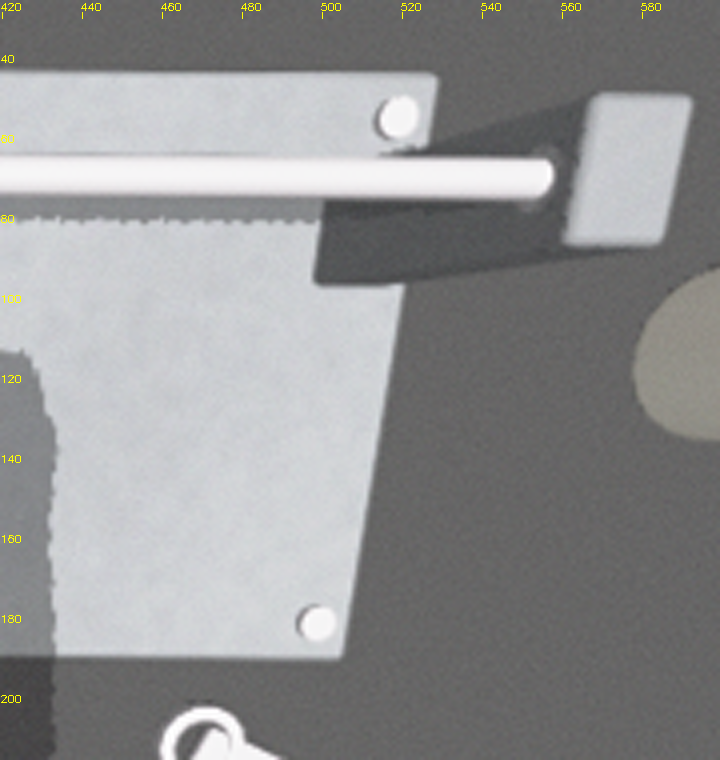

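```bash
cat > fit2.py <<'E'
from h import *
from scipy.optimize import least_squares
C=load("w1")[2];o=np.array((-.4,-.4))
obs=[((100,155,10),(275,42.2)),((-100,155,10),(279.2,187.7)),((100,-185,10),(529.5,43.2)),((-100,-185,10),(505.7,190)),
((-50,105,110),(309.3,164.5)),((50,-150,110),(558.5,69.5)),((-83,119,160),(292.2,204.5))]
def res(p,idx):
    c,s=np.cos(p[2]),np.sin(p[2]);r=[]
    for i in idx:
        X,uv=obs[i];r+=list(proj([p[0]+c*X[0]-s*X[1],p[1]+s*X[0]+c*X[1],X[2]+p[3]],*C)[0]-uv-o)
    return np.array(r)
for idx in(range(7),range(4),range(4,6)):
    f=least_squares(lambda p:res(np.append(p,0),idx),[571,-145,-.28]);print(f.x,f.fun.round(1))
f=least_squares(lambda p:res(p,range(7)),[571,-145,-.28,0]);print(f.x,f.fun.round(1))
p=least_squares(lambda p:res(np.append(p,0),range(7)),[571,-145,-.28]).x
c,s=np.cos(p[2]),np.sin(p[2])
for n,X in dict(tip=(-50,105,110),b1=(-50,20,110),b2=(50,20,110),stop=(50,-150,110),piv=(5,119,110),knob0=(-83,119,140),knobopen=(5+28.5,119+83.3,140)).items(): print(n,np.round([p[0]+c*X[0]-s*X[1],p[1]+s*X[0]+c*X[1],X[2]],1))
E
python3 fit2.py
python3 - <<'E'
from h import *
# knob top two-view
a=[(292.2-.4,204.5-.4,load("w1")[2]),(312.8-.4,176-.4,load("scene0")[2])]
print(tri(a))
print(ray(291.8,204.1,160,*load("w1")[2]))
im,d,c=load("w1");P=cloud(d,*c)
for u,v in((292,204),(387,140),(450,69),(294,113),(575,68),(340,60)): print(u,v,P[v-1:v+2,u-1:u+2].reshape(-1,3).mean(0).round(1))
E
```

```text
[ 5.69517281e+02 -1.45384821e+02 -2.81369991e-01] [-0.3 -1.6  0.1  1.   2.  -0.3  1.1  0.3  0.3 -0.1 -3.5  0.5  1.   0. ]
[ 5.69348564e+02 -1.44276972e+02 -2.80086570e-01] [-1.1 -1.1 -0.5  1.4  1.1 -0.1  0.5  0.5]
[ 5.69485119e+02 -1.47234180e+02 -2.83113062e-01] [ 1.8 -0.7 -1.7  0.3]
[ 5.69536847e+02 -1.45234171e+02 -2.81525605e-01  7.00165290e-01] [-0.5 -1.8 -0.1  1.1  2.3 -0.4  1.3  0.5  0.1 -0.  -3.2  0.4  0.8  0.2]
tip [550.6 -30.6 110. ]
b1 [ 527.  -112.3  110. ]
b2 [ 623.1 -140.1  110. ]
stop [ 575.9 -303.4  110. ]
piv [607.4 -32.5 110. ]
knob0 [522.8  -8.  140. ]
knobopen [657.9  39.7 140. ]
(array([523.35379355,  -7.37072991, 158.41499051]), np.float64(1.1196118898850962))
[523.12294808  -7.09378609 160.        ]
292 204 [523.2  -7.4 160.3]
387 140 [ 553.4 -119.2  115.6]
450 69 [ 605.5 -196.6  115.3]
294 113 [607.  -31.2 120.7]
575 68 [ 572.5 -311.9  124.8]
340 60 [ 661.9 -101.6   10.4]
```

```bash
cat > arc.py <<'E'
import sys,json,numpy as np
from go import plan
# python3 arc.py grip th0 th1 step z
g,t0,t1,st,z=[float(v) for v in sys.argv[1:6]]
piv=np.array([607.3,-32.2]);yaw0=-.281;R=88
n=int(np.ceil(abs(t1-t0)/st));rows=[]
for i in range(1,n+1):
    h=yaw0+np.pi-(t0+(t1-t0)*i/n)
    y=json.load(open('cmd.json'))[3]
    rows+=plan(g,[piv[0]+R*np.cos(h),piv[1]+R*np.sin(h),z,y])
for i in range(0,len(rows),5): print(json.dumps(rows[i:i+5]).replace(' ',''))
print(json.load(open('cmd.json')))
E
python3 go.py 1 523 -7.4 180 -1.85;python3 go.py 1 523 -7.4 124 -1.85;python3 arc.py 0.1 0 1.93 .195 124
```

```text
[[1.0,[-1.05,0.2,2.65],0.0],[1.0,[-1.1,0.2,2.7],0.0],[1.0,[-1.05,0.2,2.65],0.0]]
[522.83  -7.61 179.95  -1.85]
[[1.0,[-0.0,-0.0,2.8],0.0],[1.0,[-0.0,-0.0,2.8],0.0]]
[522.83  -7.61 123.95  -1.85]
[[0.1,[-1.65,-0.15,-0.0],-0.0],[0.1,[-1.65,-0.5,-0.0],-0.0],[0.1,[-1.5,-0.8,-0.0],-0.0],[0.1,[-1.3,-1.1,-0.0],-0.0],[0.1,[-1.1,-1.3,-0.0],-0.0]]
[[0.1,[-0.8,-1.45,-0.0],-0.0],[0.1,[-0.55,-1.65,-0.0],-0.0],[0.1,[-0.2,-1.65,-0.0],-0.0],[0.1,[0.15,-1.7,-0.0],-0.0],[0.1,[0.45,-1.65,-0.0],-0.0]]
[659.9832175994567, 38.35185301754622, 123.94600000000003, -1.8460000000000005]
```

>>> arm_command --steps '[[1.0,[-1.05,0.2,2.65],0.0],[1.0,[-1.1,0.2,2.7],0.0],[1.0,[-1.05,0.2,2.65],0.0],[1.0,[0,0,2.8],0.0],[1.0,[0,0,2.8],0.0]]' --force 20

```text
clock: 2.03
eef_pos: [522.3, -8.5, 123.0]
eef_rot: [-3.141, -0.0, -1.847]
wrist_force: [0.4, -0.1, -0.3]
finger_gap: 93.7
```

>>> arm_command --steps '[[0.1,[0,0,0],0],[0.1,[0,0,0],0],[0.1,[0,0,0],0],[0.1,[0,0,0],0],[0.1,[0,0,0],0]]'

```text
clock: 2.45
eef_pos: [523.5, -7.9, 125.6]
eef_rot: [-3.139, 0.0, -1.846]
wrist_force: [-0.9, 0.4, 0.1]
finger_gap: 64.3
```

>>> arm_command --steps '[[0.1,[0,0,0],0],[0.1,[0,0,0],0],[0.1,[0,0,0],0],[0.1,[0,0,0],0],[0.1,[0,0,0],0]]'

```text
clock: 2.87
eef_pos: [522.8, -7.6, 124.0]
eef_rot: [3.142, 0.0, -1.846]
wrist_force: [0.8, 0.4, 0.1]
finger_gap: 30.7
```

>>> arm_command --steps '[[0.1,[0,0,0],0],[0.1,[0,0,0],0],[0.1,[0,0,0],0]]'

```text
clock: 3.12
eef_pos: [522.8, -7.5, 123.9]
eef_rot: [3.141, 0.0, -1.846]
wrist_force: [-0.2, 2.1, 0.3]
finger_gap: 19.6
```

Gripped at 19.6 mm, which matches the 20 mm knob. Now the arc.

>>> arm_command --steps '[[0.1,[-1.65,-0.15,0],0],[0.1,[-1.65,-0.5,0],0],[0.1,[-1.5,-0.8,0],0],[0.1,[-1.3,-1.1,0],0],[0.1,[-1.1,-1.3,0],0]]'

```text
clock: 3.53
eef_pos: [579.3, 51.8, 123.7]
eef_rot: [3.14, -0.001, -1.846]
wrist_force: [-4.7, -2.3, 0.9]
finger_gap: 19.5
```

>>> arm_command --steps '[[0.1,[-0.8,-1.45,0],0],[0.1,[-0.55,-1.65,0],0],[0.1,[-0.2,-1.65,0],0],[0.1,[0.15,-1.7,0],0],[0.1,[0.45,-1.65,0],0]]'

```text
clock: 3.95
eef_pos: [661.3, 42.0, 123.7]
eef_rot: [-3.141, 0.006, -1.844]
wrist_force: [12.2, 24.6, -4.2]
finger_gap: 19.6
```

>>> arm_command --steps '[[0.1,[0,0,0],0],[0.1,[0,0,0],0]]'

```text
clock: 4.12
eef_pos: [662.5, 41.3, 123.7]
eef_rot: [-3.137, 0.006, -1.845]
wrist_force: [19.7, 19.3, -8.2]
finger_gap: 19.3
```

>>> arm_command --steps '[[0.5,[0,0,0],0],[0.5,[0,0,0],0],[0.5,[0,0,0],0],[0.5,[0,0,-3],0],[0.5,[0,0,-3.5],0]]'

```text
clock: 4.53
eef_pos: [658.7, 38.1, 187.1]
eef_rot: [3.136, -0.002, -1.846]
wrist_force: [0.5, 0.9, 0.3]
finger_gap: 46.5
```

```bash
python3 go.py 0.5 660 38.35 189 -1.85; python3 go.py 1 520 60 250 -1.85
```

```text
[[0.5,[-0.0,-0.0,-3.25],0.0],[0.5,[-0.0,-0.0,-3.25],0.0]]
[659.98  38.35 188.95  -1.85]
[[1.0,[0.45,3.5,-1.55],0.0],[1.0,[0.4,3.55,-1.5],0.0],[1.0,[0.45,3.5,-1.55],0.0],[1.0,[0.4,3.5,-1.5],0.0]]
[520.15  60.17 249.95  -1.85]
```

>>> arm_command --steps '[[0.7,[0.45,3.5,-1.55],0.0],[0.7,[0.4,3.55,-1.5],0.0],[0.7,[0.45,3.5,-1.55],0.0],[0.7,[0.4,3.5,-1.5],0.0],[0.7,[0,0,0],0]]'

```text
clock: 4.95
eef_pos: [517.0, 60.8, 253.9]
eef_rot: [-3.137, 0.001, -1.845]
wrist_force: [0.9, 0.8, 0.7]
finger_gap: 65.7
```

```bash
python3 - <<'E'
from h import *
manip.read_state()
snap("wrist","w2")
E
python3 go.py 0.7 480 190 280 -1.6
```

```text
[[0.7,[-2.85,1.85,-0.75],-0.06],[0.7,[-2.95,1.65,-0.75],-0.06],[0.7,[-3.05,1.5,-0.75],-0.06],[0.7,[-3.15,1.3,-0.75],-0.07]]
[480.22 190.01 279.95  -1.6 ]
```

View pics/w2.png

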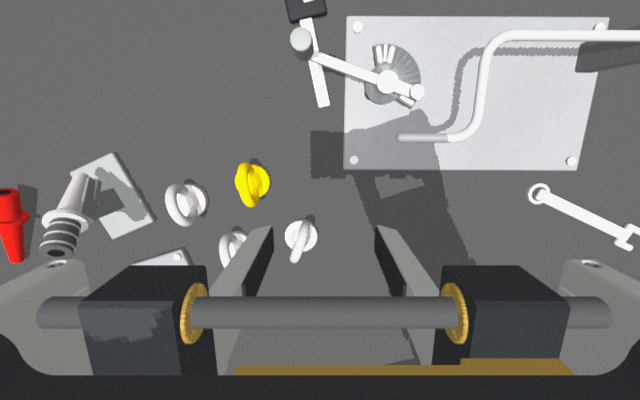

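```bash
python3 - <<'E'
from h import *
im,d,c=load("w2")
k=ray(300.5,38,160,*c);p=ray(387,82,120,*c);print(k,p)
v=(k-p);print(-.281+np.pi-np.arctan2(v[1],v[0]))
E
```

```text
[658.29802085  41.02949921 160.        ] [607.43914002 -30.66008084 120.        ]
1.9068244704862938
```

>>> arm_command --steps '[[0.7,[-2.85,1.85,-0.75],-0.06],[0.7,[-2.95,1.65,-0.75],-0.06],[0.7,[-3.05,1.5,-0.75],-0.06],[0.7,[-3.15,1.3,-0.75],-0.07],[0.7,[0,0,0],0]]'

```text
clock: 5.42
eef_pos: [479.7, 194.0, 280.6]
eef_rot: [-3.141, 0.001, -1.588]
wrist_force: [0.8, 0.4, 0.0]
finger_gap: 65.9
```

>>> arm_command --steps '[[0.7,[0,0,0],0]]'

```text
clock: 5.5
eef_pos: [480.5, 191.0, 279.5]
eef_rot: [3.141, -0.0, -1.594]
wrist_force: [0.5, -0.8, 0.3]
finger_gap: 65.9
```

```bash
python3 - <<'E'
from h import *
manip.read_state()
snap("wrist","w3")
E
```

```text
(no output)
```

View pics/w3.png

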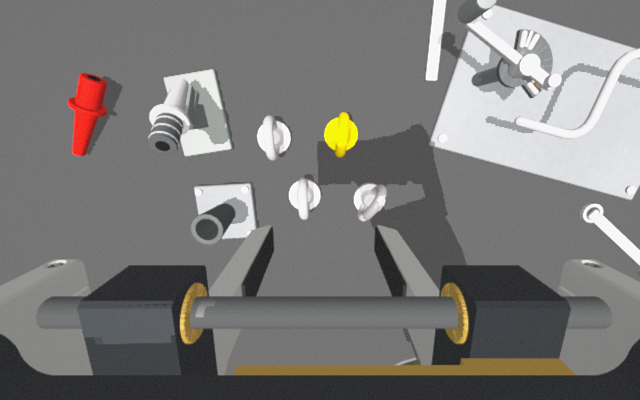

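The keeper reads 1.91 rad, so it is in the open notch. Three white nuts fit the description, at (273,138), (304,197) and (370,201). The one at (341,133) is yellow and not meant. Enlarged crop and measurements next.

```bash
cat > nuts.py <<'E'
from h import *
import sys
def nuts(name):
    im,d,c=load(name);P=cloud(d,*c)
    m=(d>0)&(P[...,2]>6)&(P[...,2]<72)&(P[...,0]>300)&(P[...,0]<640)&(P[...,1]>20)&(P[...,1]<330)
    n,lab,st,_=cv2.connectedComponentsWithStats(m.astype(np.uint8))
    for i in range(1,n):
        if st[i,4]<150: continue
        q=P[lab==i];col=im[lab==i].mean(0)
        if q[:,2].max()<50: continue
        up=q[q[:,2]>52];ring=q[q[:,2]>25];fl=q[q[:,2]<16]
        cc=up[:,:2].mean(0);_,_,V=np.linalg.svd(up[:,:2]-cc,full_matrices=False);v=V[0]
        print(st[i][:4],"col",col.round(),"top",np.percentile(q[:,2],97).round(1),"ring top ctr",cc.round(1),"n",len(up),"ringplane heading",np.degrees(np.arctan2(v[1],v[0])).round(1),"flange mean",fl.mean(0).round(1))
if __name__=="__main__": nuts(sys.argv[1])
E
python3 nuts.py w3; python3 -c "
from h import *
crop('w3',240,100,420,230,4,'w3a');crop('w3',140,60,280,250,4,'w3b')"
```

```text
[324 112  33  45] col [ 12. 235. 242.] top 63.0 ring top ctr [536.6 165. ] n 345 ringplane heading 172.6 flange mean [536.2 166.   12.6]
[257 115  34  45] col [223. 221. 223.] top 62.6 ring top ctr [534.8 264. ] n 346 ringplane heading -177.8 flange mean [534.8 258.9  12.2]
[289 178  31  42] col [229. 227. 229.] top 62.6 ring top ctr [446.4 222.2] n 288 ringplane heading -178.5 flange mean [445.9 220.8  12.3]
[353 183  34  38] col [204. 202. 205.] top 62.7 ring top ctr [437.4 121.3] n 292 ringplane heading 144.5 flange mean [443.9 130.1  12.4]
```

View pics/w3a.png

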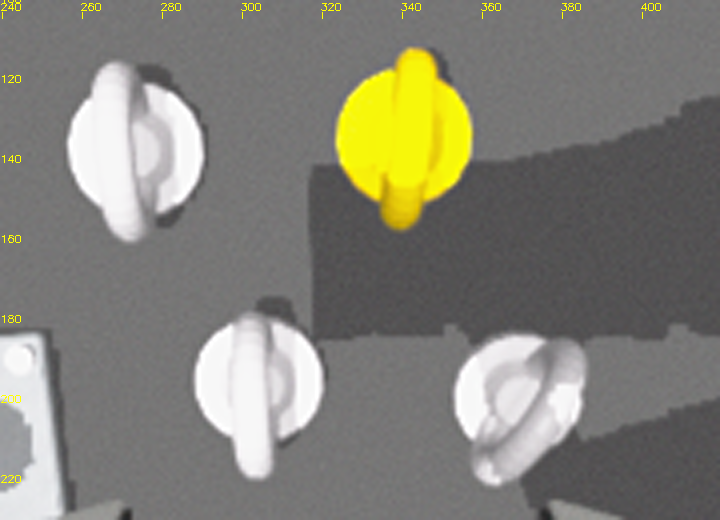

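View pics/w3b.png

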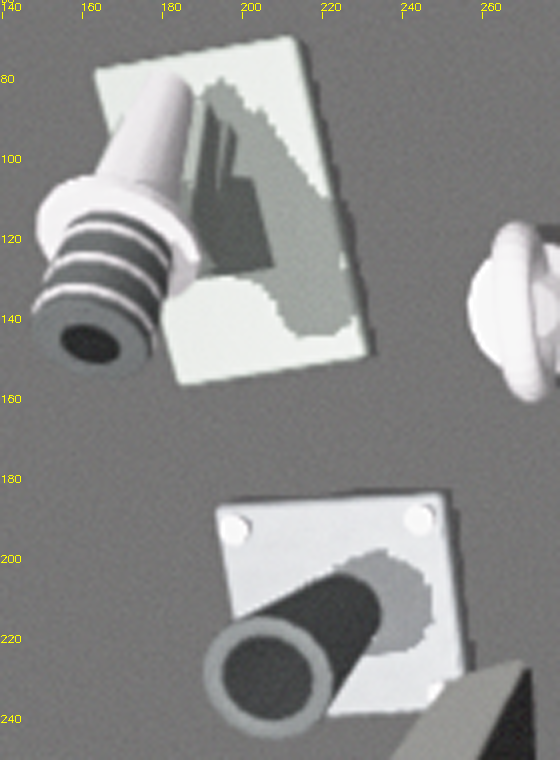

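```bash
python3 - <<'E'
from h import *
print(manip.read_state()['eef_pos'])
im,d,c=snap("wrist","w4")
P=cloud(d,*c)
E
python3 nuts.py w4; python3 - <<'E'
from h import *
for n in("w3","w4"):
    im,d,c=load(n);P=cloud(d,*c)
    k=(d>0)&(P[...,2]>157)&(P[...,2]<163)&(P[...,0]>600)&(P[...,0]<700);print(n,P[k].mean(0),k.sum())
    k=(d>0)&(P[...,2]>118)&(P[...,2]<123)&(P[...,0]>560)&(P[...,0]<640)&(P[...,1]<0);print(n,P[k].mean(0),k.sum())
    k=(d>0)&(P[...,2]>85)&(P[...,2]<95)&(P[...,0]>380)&(P[...,0]<460)&(P[...,1]>300);print(n,'sock',(P[k].min(0)+P[k].max(0))/2,k.sum())
im,d,c=load("scene0");P=cloud(d,*c)
k=(d>0)&(P[...,2]>80)&(P[...,2]<95)&(P[...,0]>380)&(P[...,0]<460)&(P[...,1]>300);print('sock',(P[k].min(0)+P[k].max(0))/2,k.sum())
# predicted nut-top pixel in scene/side for wrist estimates
for X in ([534.8,264,62],[446.4,222,62],[437.4,121.3,62],[534.8,258,62],[446.4,215.6,62],[437.4,112.3,62]):
    print(X,proj(X,*load("scene0")[2]).round(1),proj(X,*load("side0")[2]).round(1))
E
```

```text
[480.66745554 189.94175236 279.16891988]
[323 112  34  45] col [ 12. 235. 242.] top 62.8 ring top ctr [536.3 165.1] n 348 ringplane heading 172.3 flange mean [536.5 166.   12.5]
[256 115  34  46] col [222. 221. 222.] top 62.7 ring top ctr [534.8 263.9] n 346 ringplane heading -177.6 flange mean [534.7 258.8  12.2]
[288 178  32  42] col [228. 226. 228.] top 62.6 ring top ctr [446.5 222.3] n 292 ringplane heading -178.6 flange mean [446.1 220.9  12.3]
[353 183  33  38] col [206. 203. 206.] top 62.9 ring top ctr [437.1 121.4] n 296 ringplane heading 144.4 flange mean [444.  130.4  12.2]
w3 [651.79078343  42.80186226 159.7863325 ] 173
w3 [603.45206384 -34.94713857 120.23862961] 526
w3 sock [419.50611475 348.23143841  88.34095021] 506
w4 [651.66853828  42.79823174 159.69880105] 169
w4 [603.64704412 -35.03272616 120.24884139] 523
w4 sock [419.83995592 348.76914938  88.69262635] 496
sock [421.89232854 348.87283222  86.64180453] 127
[534.8, 264, 62] [[393.  234.7]] [[307.5 179.7]]
[446.4, 222, 62] [[393.  213.8]] [[287.7 188.6]]
[437.4, 121.3, 62] [[364.2 202.2]] [[288.9 204.9]]
[534.8, 258, 62] [[391.  233.9]] [[307.8 180.6]]
[446.4, 215.6, 62] [[391.  213.2]] [[287.9 189.5]]
[437.4, 112.3, 62] [[361.7 201.3]] [[289.2 206.4]]
```

```bash
cat > railpath.py <<'E'
# python3 railpath.py y_start d z   : from stand(-50,y_start) along rail to d mm from stop
import sys,json,numpy as np
from go import plan
ST=(569.5,-145.2,-.281)
def W(x,y):
    c,s=np.cos(ST[2]),np.sin(ST[2]);return ST[0]+c*x-s*y,ST[1]+s*x+c*y
def line(a,b,h,n): return [(a[0]+(b[0]-a[0])*t,a[1]+(b[1]-a[1])*t,h) for t in np.linspace(0,1,n,endpoint=False)]
def build(ys,d):
    r=24;A=np.pi/2
    P=line((-50,ys),(-50,44),-A,int(ys-44)*2)
    P+=[(-26-r*np.cos(t),44-r*np.sin(t),-A+t) for t in np.linspace(0,A,76,endpoint=False)]
    P+=line((-26,20),(26,20),0,104)
    P+=[(26+r*np.sin(t),-4+r*np.cos(t),-t) for t in np.linspace(0,A,76,endpoint=False)]
    P+=line((50,-4),(50,-150+d),-A,int(146-d)*2)+[(50,-150+d,-A)]
    P=np.array(P)
    k=25;h=np.pad(P[:,2],k,mode='edge');P[:,2]=np.convolve(h,np.ones(2*k+1)/(2*k+1),'valid')
    return P
def rows(ys,d,z,g=0.05,v=36):
    P=build(ys,d);out=[];i=0
    while i<len(P)-1:
        j=i
        while j<len(P)-1 and (j+1-i)*.5<=v and abs(P[j+1,2]-P[i,2])<=.122: j+=1
        if j==i: j=i+1
        x,y=W(*P[j,:2]);out+=plan(g,[x,y,z,ST[2]+P[j,2]],60.);i=j
    return out
if __name__=="__main__":
    ys,d,z=[float(v) for v in sys.argv[1:4]]
    r=rows(ys,d,z)
    print(len(r))
    for i in range(0,len(r),5): print(json.dumps(r[i:i+5]).replace(' ','').replace('-0.0,','0,'))
    print(np.round(json.load(open('cmd.json')),2))
E
python3 - <<'E'
import sys;sys.argv=['x']
from railpath import W;print(W(-50,170))
E
python3 go.py 0.45 437.2 121.4 110 -2.19;python3 go.py 0.45 437.2 121.4 47 -2.19
```

```text
(np.float64(568.6048860539247), np.float64(31.998190653921597))
[[0.45,[1.4,0.85,3.4],0.12],[0.45,[1.45,0.65,3.4],0.12],[0.45,[1.55,0.45,3.4],0.12],[0.45,[1.6,0.3,3.4],0.12],[0.45,[1.65,0.05,3.4],0.11]]
[437.22 121.15 109.95  -2.19]
[[0.45,[-0.0,0.0,3.15],0.0],[0.45,[-0.0,0.0,3.15],0.0]]
[437.22 121.15  46.95  -2.19]
```

>>> arm_command --steps '[[0.45,[1.4,0.85,3.4],0.12],[0.45,[1.45,0.65,3.4],0.12],[0.45,[1.55,0.45,3.4],0.12],[0.45,[1.6,0.3,3.4],0.12],[0.45,[1.65,0.05,3.4],0.11]]' --force 40

```text
clock: 6.02
eef_pos: [436.7, 119.2, 108.1]
eef_rot: [3.142, -0.0, -2.195]
wrist_force: [1.0, -0.6, -1.0]
finger_gap: 42.4
```

```bash
python3 - <<'E'
from h import *
print(manip.read_state()['eef_pos'],manip.read_state()['joints'])
im,d,c=snap("wrist","w5")
E
python3 nuts.py w5
```

```text
[436.74756082 119.24939293 108.14853696] [ 1.85723603e-01  1.98443582e-01  1.89355893e+00 -2.13723531e-04
  1.04991041e+00  2.38046362e+00]
[182 110  67  68] col [ 21. 226. 237.] top 62.6 ring top ctr [535.3 162.9] n 1059 ringplane heading 172.3 flange mean [533.9 149.9  12.3]
[298 173  50  70] col [213. 210. 213.] top 62.6 ring top ctr [438.  119.1] n 841 ringplane heading 144.8 flange mean [436.8 119.5  12.4]
[ 92 180  81  62] col [211. 209. 212.] top 62.2 ring top ctr [533.5 261.7] n 971 ringplane heading -179.0 flange mean [534.4 257.6  12. ]
[202 227  59  48] col [214. 212. 214.] top 58.4 ring top ctr [459.6 219.6] n 240 ringplane heading -150.1 flange mean [448.6 209.9  12.2]
```

View pics/w5.png

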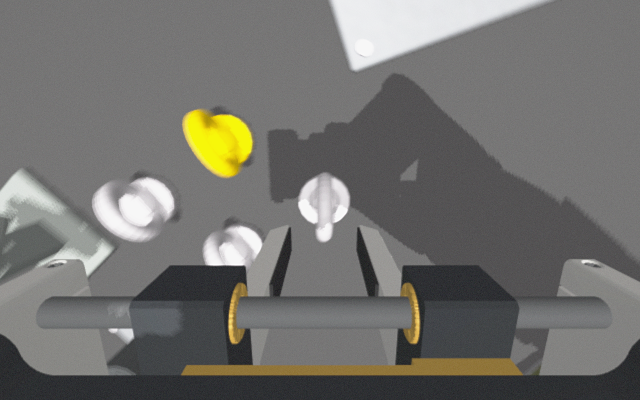

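```bash
python3 go.py 0.45 437.2 119.6 47 -2.19; python3 go.py 0.05 437.2 119.6 150 -2.19;python3 go.py 0.05 568.6 32 150 -1.852;python3 go.py 0.05 568.6 32 128 -1.852;
```

```text
[[0.45,[0.15,-0.1,-0.0],0.0]]
[437.17 119.35  46.95  -2.19]
[[0.05,[-0.0,0.0,-3.45],0.0],[0.05,[-0.0,0.0,-3.4],0.0],[0.05,[-0.0,0.0,-3.45],0.0]]
[437.17 119.35 149.95  -2.19]
[[0.05,[-0.1,-3.95,-0.0],-0.08],[0.05,[0.2,-3.95,-0.0],-0.09],[0.05,[0.55,-3.9,-0.0],-0.08],[0.05,[0.85,-3.85,-0.0],-0.08]]
[568.72  32.05 149.95  -1.86]
[[0.05,[0.0,0.0,2.2],-0.0]]
[568.72  32.05 127.95  -1.86]
```

>>> arm_command --steps '[[0.45,[0.05,0.1,3.15],0.0],[0.45,[0.05,0.1,3.15],0.0],[0.45,[0,0,0],0],[0.05,[0,0,0],0],[0.05,[0,0,0],0]]'

```text
clock: 6.48
eef_pos: [436.1, 121.3, 48.5]
eef_rot: [-3.141, 0.001, -2.186]
wrist_force: [0.4, 0.3, 0.3]
finger_gap: 32.3
```

>>> arm_command --steps '[[0.05,[0,0,0],0],[0.05,[0,0,0],0],[0.05,[0,0,0],0],[0.05,[0,0,0],0],[0.05,[0,0,0],0]]'

```text
clock: 6.9
eef_pos: [435.6, 121.5, 48.0]
eef_rot: [-3.14, 0.001, -2.186]
wrist_force: [-2.0, -2.5, 8.0]
finger_gap: 12.9
```

```bash
echo "[435.0,121.5,46.95,-2.19]">cmd.json;  python3 go.py 0.05 435 121.5 155 -2.19;python3 go.py 0.05 568.6 32 155 -1.852;python3 go.py 0.05 568.6 32 128 -1.852;
```

```text
[[0.05,[-0.0,0.0,-3.6],-0.0],[0.05,[-0.0,0.0,-3.6],-0.0],[0.05,[-0.0,0.0,-3.6],-0.0]]
[435.   121.5  154.95  -2.19]
[[0.05,[-0.1,-3.2,-0.0],-0.07],[0.05,[0.15,-3.25,-0.0],-0.07],[0.05,[0.35,-3.15,-0.0],-0.06],[0.05,[0.55,-3.2,-0.0],-0.07],[0.05,[0.75,-3.1,-0.0],-0.07]]
[568.47  32.16 154.95  -1.85]
[[0.05,[0.0,-0.0,2.7],0.0]]
[568.47  32.16 127.95  -1.85]
```

>>> arm_command --steps '[[0.05,[0,0,0],0],[0.05,[0,0,-3.6],0],[0.05,[0,0,-3.6],0],[0.05,[0,0,-3.6],0]]'

```text
clock: 7.23
eef_pos: [434.3, 121.4, 156.3]
eef_rot: [3.141, -0.001, -2.186]
wrist_force: [0.5, 1.0, -3.4]
finger_gap: 13.3
```

>>> arm_command --steps '[[0.05,[-0.1,-3.2,0],-0.07],[0.05,[0.15,-3.25,0],-0.07],[0.05,[0.35,-3.15,0],-0.06],[0.05,[0.55,-3.2,0],-0.07],[0.05,[0.75,-3.1,0],-0.07]]'

```text
clock: 7.65
eef_pos: [569.7, 31.7, 155.0]
eef_rot: [3.141, -0.0, -1.842]
wrist_force: [0.0, 0.8, -3.3]
finger_gap: 13.1
```

>>> arm_command --steps '[[0.05,[0,0,2.7],0.0],[0.05,[0,0,0],0],[0.05,[0,0,0],0]]'

```text
clock: 7.9
eef_pos: [567.6, 32.8, 126.8]
eef_rot: [3.138, -0.001, -1.847]
wrist_force: [-0.2, 0.4, -4.0]
finger_gap: 13.1
```

```bash
python3 - <<'E'
from h import *
print(manip.read_state()['eef_pos'])
snap("wrist","w6");snap("side","s6");crop("s6",280,170,400,260,6,"s6a")
E
```

```text
[567.55790526  32.83642332 126.84529904]
```

View pics/w6.png

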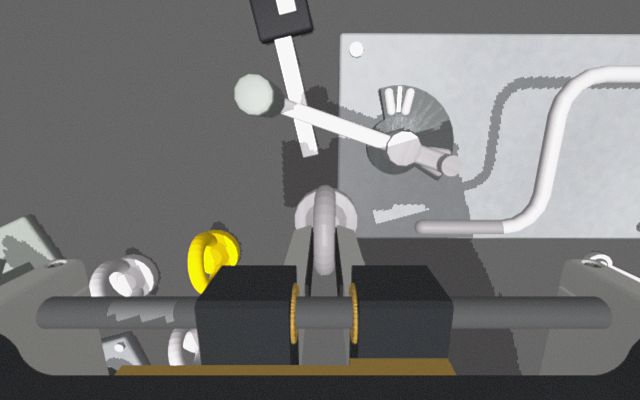

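View pics/s6a.png

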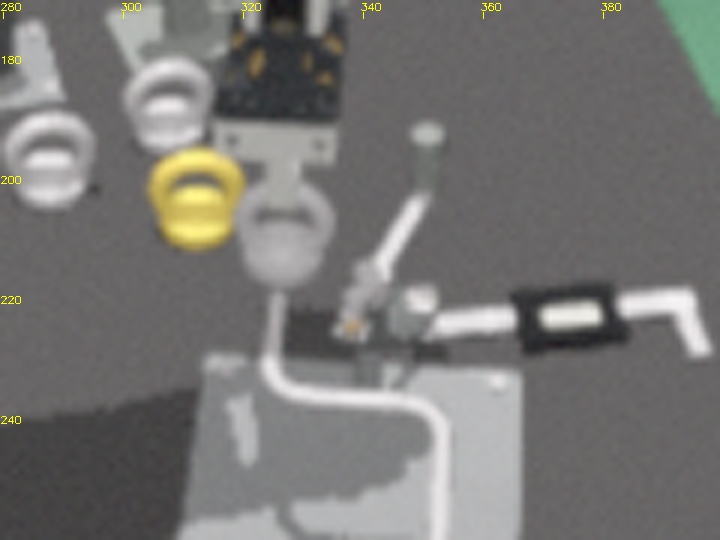

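```bash
python3 - <<'E'
from h import *
im,d,c=load("w6");P=cloud(d,*c)
ST=(569.5,-145.2,-.281);cc,s=np.cos(ST[2]),np.sin(ST[2])
Q=P-np.array([ST[0],ST[1],0]);X=cc*Q[...,0]+s*Q[...,1];Y=-s*Q[...,0]+cc*Q[...,1];Z=P[...,2]
S=np.stack([X,Y,Z],-1)
a=S[180:280,295:355];m=(d[180:280,295:355]>0)&(a[...,2]>75)
m2=m&(a[...,2]<100)
print("flange",np.percentile(a[m2],[1,50,99],axis=0).round(1))
m3=m&(a[...,2]>115);print("ring",np.percentile(a[m3],[1,50,99],axis=0).round(1))
b=S[215:240,415:500];mm=(d[215:240,415:500]>0)&(b[...,2]>100);print("rail",np.percentile(b[mm],[1,50,99],axis=0).round(1))
E
python3 railpath.py 170 29 128
```

```text
flange [[-58.5 147.1  82. ]
 [-44.5 161.2  91.1]
 [-29.6 192.5  98.6]]
ring [[-73.1 154.4 118.3]
 [-43.2 170.3 141.5]
 [-19.8 186.  231.4]]
rail [[-54.2  49.  110.3]
 [-48.6  77.8 114.5]
 [-44.9 106.  116.5]]
36
[[0.05,[3.6,0,-0.0],0.0],[0.05,[3.6,0,-0.0],0.0],[0.05,[3.6,0.0,-0.0],0.0],[0.05,[1.75,0.0,-0.0],-0.12],[0.05,[0.5,0.05,-0.0],-0.12]]
[[0.05,[0.35,-0.05,-0.0],-0.11],[0.05,[0.3,0.0,-0.0],-0.11],[0.05,[0.3,0,-0.0],-0.12],[0.05,[0.25,0,-0.0],-0.1],[0.05,[0.25,-0.05,-0.0],-0.1]]
[[0.05,[0.25,0.0,-0.0],-0.11],[0.05,[0.25,0,-0.0],-0.1],[0.05,[0.3,-0.05,-0.0],-0.12],[0.05,[0.3,0,-0.0],-0.11],[0.05,[0.4,-0.05,-0.0],-0.12]]
[[0.05,[0.45,-0.1,-0.0],-0.12],[0.05,[3.6,-0.35,-0.0],-0.11],[0.05,[1.45,0,-0.0],0.12],[0.05,[0.5,-0.05,-0.0],0.12],[0.05,[0.35,0.05,-0.0],0.11]]
[[0.05,[0.3,0,-0.0],0.11],[0.05,[0.3,0.0,-0.0],0.12],[0.05,[0.2,0.05,-0.0],0.1],[0.05,[0.25,0,-0.0],0.11],[0.05,[0.25,0,-0.0],0.1]]
[[0.05,[0.25,0.0,-0.0],0.1],[0.05,[0.15,0.0,-0.0],0.06],[0.05,[0.15,0.0,-0.0],0.06],[0.05,[0.3,0.05,-0.0],0.11],[0.05,[0.2,0.0,-0.0],0.06]]
[[0.05,[0.2,0.0,-0.0],0.06],[0.05,[0.5,0.1,-0.0],0.12],[0.05,[3.55,0.4,-0.0],0.11],[0.05,[3.6,0.0,-0.0],0.0],[0.05,[3.6,0.0,-0.0],0.0]]
[[0.05,[0.8,0.0,-0.0],0.0]]
[ 584.14 -275.16  127.95   -1.85]
```

>>> arm_command --steps '[[0.05,[3.6,0,0],0.0],[0.05,[3.6,0,0],0.0],[0.05,[3.6,0,0],0.0],[0.05,[1.75,0,0],-0.12],[0.05,[0.5,0.05,0],-0.12]]'

```text
clock: 8.42
eef_pos: [532.8, -95.1, 129.7]
eef_rot: [-3.14, -0.001, -1.603]
wrist_force: [0.3, 0.8, -4.8]
finger_gap: 13.3
```

>>> arm_command --steps '[[0.05,[0.35,-0.05,0],-0.11],[0.05,[0.3,0,0],-0.11],[0.05,[0.3,0,0],-0.12],[0.05,[0.25,0,0],-0.1],[0.05,[0.25,-0.05,0],-0.1]]'

```text
clock: 8.83
eef_pos: [536.9, -106.5, 129.6]
eef_rot: [-3.14, -0.001, -1.06]
wrist_force: [-0.0, 0.8, -3.1]
finger_gap: 13.1
```

>>> arm_command --steps '[[0.05,[0.25,0,0],-0.11],[0.05,[0.25,0,0],-0.1],[0.05,[0.3,-0.05,0],-0.12],[0.05,[0.3,0,0],-0.11],[0.05,[0.4,-0.05,0],-0.12]]'

```text
clock: 9.25
eef_pos: [547.7, -116.5, 129.6]
eef_rot: [-3.141, -0.002, -0.5]
wrist_force: [-0.5, -0.1, -3.6]
finger_gap: 12.8
```

```bash
python3 - <<'E'
from h import *
print(manip.read_state()['eef_pos'])
snap("side","s7");crop("s7",280,170,400,260,6,"s7a")
E
```

```text
[ 547.71202955 -116.48967632  129.64929327]
```

View pics/s7a.png

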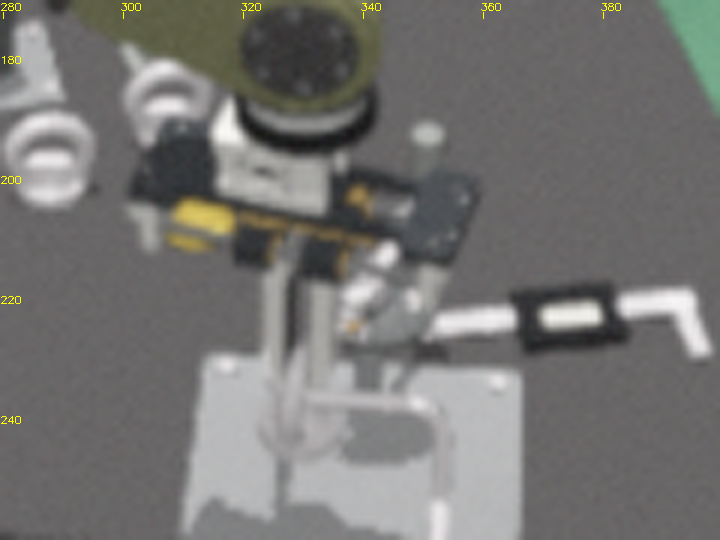

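No contact forces, and the nut is round bend 1 on the rail. Continuing.

>>> arm_command --steps '[[0.05,[0.45,-0.1,0],-0.12],[0.05,[3.6,-0.35,0],-0.11],[0.05,[1.45,0,0],0.12],[0.05,[0.5,-0.05,0],0.12],[0.05,[0.35,0.05,0],0.11]]'

```text
clock: 9.72
eef_pos: [609.0, -135.7, 129.0]
eef_rot: [-3.141, -0.001, -0.634]
wrist_force: [-0.4, -0.4, -3.4]
finger_gap: 12.8
```

>>> arm_command --steps '[[0.05,[0.3,0,0],0.11],[0.05,[0.3,0,0],0.12],[0.05,[0.2,0.05,0],0.1],[0.05,[0.25,0,0],0.11],[0.05,[0.25,0,0],0.1]]'

```text
clock: 10.13
eef_pos: [616.6, -145.5, 129.3]
eef_rot: [-3.141, -0.001, -1.174]
wrist_force: [0.6, 0.3, -3.6]
finger_gap: 12.8
```

>>> arm_command --steps '[[0.05,[0.25,0,0],0.1],[0.05,[0.15,0,0],0.06],[0.05,[0.15,0,0],0.06],[0.05,[0.3,0.05,0],0.11],[0.05,[0.2,0,0],0.06]]'

```text
clock: 10.55
eef_pos: [618.5, -155.8, 129.3]
eef_rot: [-3.14, -0.0, -1.565]
wrist_force: [0.1, -0.0, -3.4]
finger_gap: 12.9
```

>>> arm_command --steps '[[0.05,[0.2,0,0],0.06],[0.05,[0.5,0.1,0],0.12],[0.05,[3.55,0.4,0],0.11],[0.05,[3.6,0,0],0],[0.05,[0,0,0],0]]'

```text
clock: 10.97
eef_pos: [596.2, -236.7, 129.3]
eef_rot: [-3.14, -0.002, -1.853]
wrist_force: [-0.1, 0.1, -3.0]
finger_gap: 13.1
```

```bash
python3 - <<'E'
from h import *
print(manip.read_state()['eef_pos'])
snap("side","s8");crop("s8",290,200,410,300,6,"s8a");snap("wrist","w8")
E
```

```text
[ 596.16925821 -236.74764232  129.30619099]
```

View pics/s8a.png

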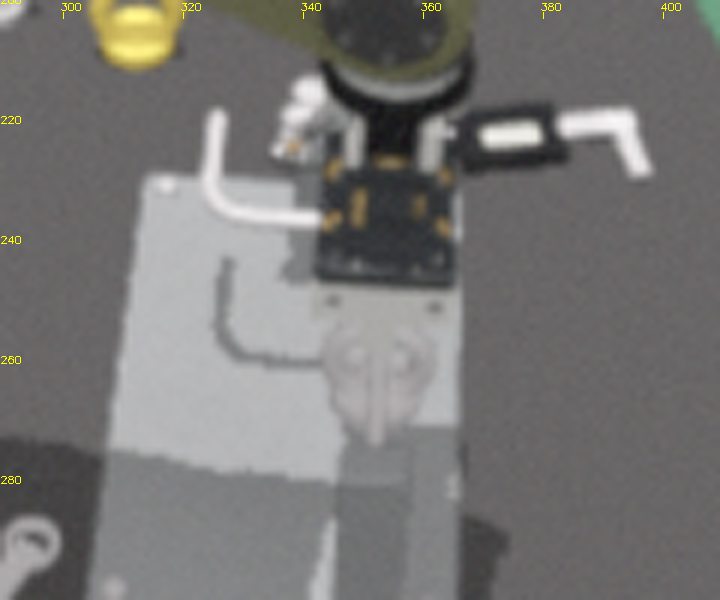

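View pics/w8.png

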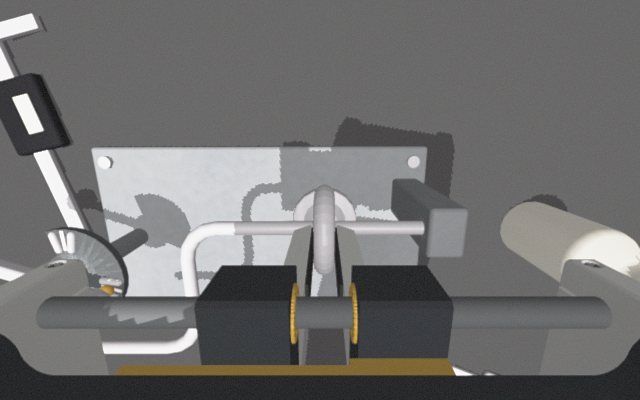

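>>> arm_command --steps '[[0.05,[3.6,0,0],0],[0.05,[0.8,0,0],0],[0.05,[0,0,0.5],0],[0.05,[0,0,0.55],0],[0.05,[0,0,0],0]]'

```text
clock: 11.48
eef_pos: [585.7, -272.8, 116.2]
eef_rot: [3.14, 0.001, -1.845]
wrist_force: [-0.1, 0.1, -4.1]
finger_gap: 13.2
```

>>> arm_command --steps '[[0.27,[0,0,0],0],[0.27,[0,0,0],0],[0.27,[0,0,0],0],[0.27,[0,0,0],0],[0.27,[0,0,0],0]]'

```text
clock: 11.9
eef_pos: [586.0, -274.5, 117.9]
eef_rot: [-3.141, -0.0, -1.846]
wrist_force: [-0.1, -0.5, -0.2]
finger_gap: 25.5
```

```bash
python3 - <<'E'
from h import *
print(manip.read_state()['eef_pos'])
snap("side","s9");crop("s9",290,200,410,300,6,"s9a");snap("wrist","w9")
E
```

```text
[ 585.96474125 -274.47272002  117.86444725]
```

View pics/w9.png

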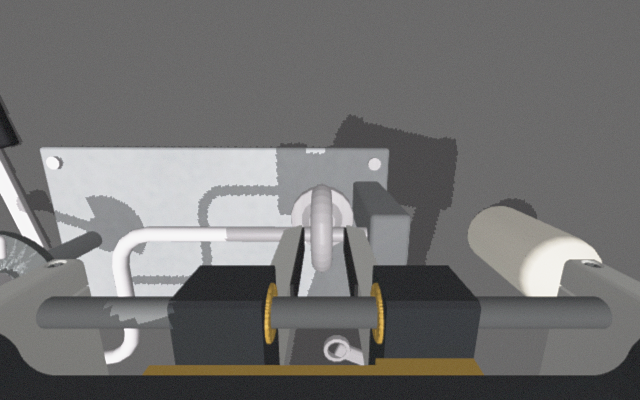

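```bash
echo "[584.14,-275.16,117.45,-1.85]">cmd.json; python3 go.py 0.27 584 -275 190 -1.85; python3 go.py 0.45 480 120 230 -1.6
```

```text
[[0.27,[-0.0,0.0,-3.65],-0.0],[0.27,[-0.0,0.0,-3.6],-0.0]]
[ 584.14 -275.16  189.95   -1.85]
[[0.45,[-3.2,1.9,-0.35],-0.02],[0.45,[-3.2,1.85,-0.4],-0.03],[0.45,[-3.3,1.7,-0.35],-0.02],[0.45,[-3.3,1.7,-0.35],-0.02],[0.45,[-3.35,1.6,-0.35],-0.02]]
[[0.45,[-3.4,1.55,-0.4],-0.03],[0.45,[-3.45,1.4,-0.35],-0.02],[0.45,[-3.45,1.4,-0.35],-0.02],[0.45,[-3.45,1.3,-0.4],-0.02],[0.45,[-3.5,1.2,-0.35],-0.03]]
[[0.45,[-3.55,1.15,-0.35],-0.02]]
[479.89 119.87 229.95  -1.6 ]
```

>>> arm_command --steps '[[0.27,[0,0,-3.65],0],[0.27,[0,0,-3.6],0]]'

```text
clock: 12.17
eef_pos: [584.9, -274.2, 189.2]
eef_rot: [3.138, 0.001, -1.846]
wrist_force: [0.8, -0.5, 0.8]
finger_gap: 25.2
```

>>> arm_command --steps '[[0.45,[-3.2,1.9,-0.35],-0.02],[0.45,[-3.2,1.85,-0.4],-0.03],[0.45,[-3.3,1.7,-0.35],-0.02],[0.45,[-3.3,1.7,-0.35],-0.02],[0.45,[-3.35,1.6,-0.35],-0.02]]'

```text
clock: 12.58
eef_pos: [536.9, -93.9, 208.3]
eef_rot: [-3.141, 0.0, -1.735]
wrist_force: [0.2, 1.0, -0.2]
finger_gap: 42.0
```

>>> arm_command --steps '[[0.45,[-3.4,1.55,-0.4],-0.03],[0.45,[-3.45,1.4,-0.35],-0.02],[0.45,[-3.45,1.4,-0.35],-0.02],[0.45,[-3.45,1.3,-0.4],-0.02],[0.45,[-3.5,1.2,-0.35],-0.03]]'

```text
clock: 13.0
eef_pos: [489.0, 85.6, 227.0]
eef_rot: [-3.141, 0.0, -1.615]
wrist_force: [-0.3, -0.1, -0.9]
finger_gap: 42.1
```

>>> arm_command --steps '[[0.45,[-3.55,1.15,-0.35],-0.02],[0.45,[0,0,0],0],[0.45,[0,0,0],0]]'

```text
clock: 13.25
eef_pos: [479.6, 121.4, 230.4]
eef_rot: [-3.141, 0.0, -1.593]
wrist_force: [0.0, -0.5, -0.2]
finger_gap: 42.2
```

```bash
python3 - <<'E'
from h import *
print(manip.read_state()['eef_pos'])
snap("side","s10");snap("wrist","w10");crop("s10",290,200,410,300,6,"s10a")
E
python3 nuts.py w10
```

```text
[479.57610194 121.42135638 230.38705806]
[271 111  37  51] col [ 12. 233. 241.] top 62.7 ring top ctr [536.3 164.2] n 443 ringplane heading 173.2 flange mean [536.3 161.9  12.4]
[194 115  40  51] col [209. 207. 209.] top 62.5 ring top ctr [534.4 262.9] n 453 ringplane heading -177.9 flange mean [535.  250.   12.2]
[234 185  36  47] col [213. 211. 214.] top 62.5 ring top ctr [446.7 221.3] n 376 ringplane heading -178.2 flange mean [446.8 211.8  12.1]
```

View pics/s10a.png

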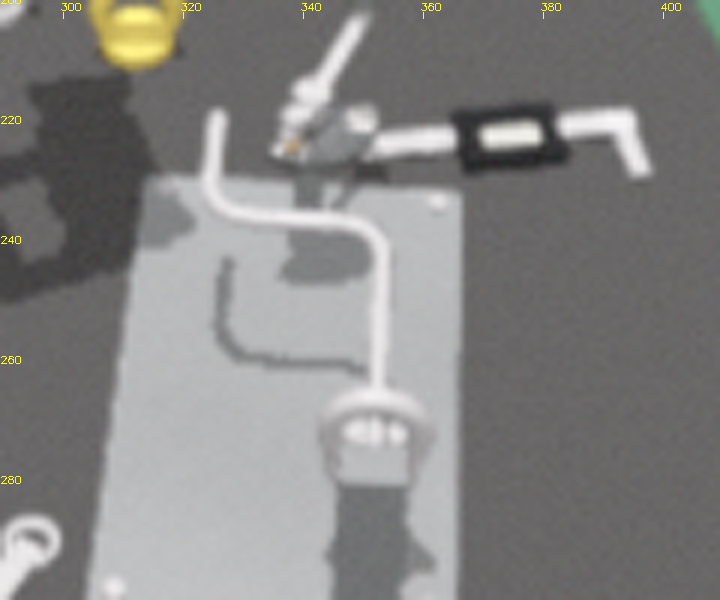

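View pics/w10.png

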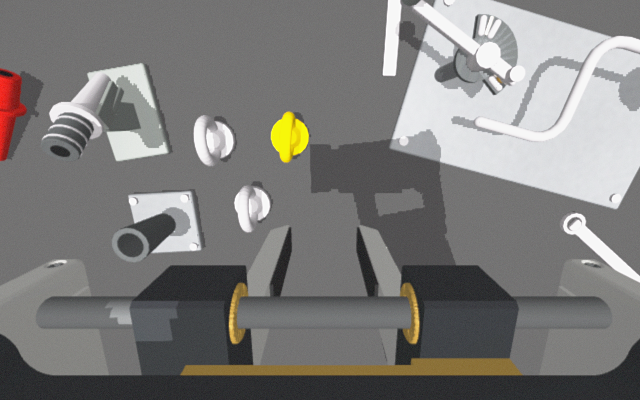

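```bash
python3 go.py 0.45 446.5 221.8 120 -1.54;python3 go.py 0.45 446.5 221.8 47 -1.54
```

```text
[[0.45,[-2.5,0.9,2.75],-0.01],[0.45,[-2.55,0.9,2.75],-0.02],[0.45,[-2.55,0.8,2.75],-0.01],[0.45,[-2.55,0.85,2.75],-0.02]]
[446.32 221.69 119.95  -1.54]
[[0.45,[-0.0,-0.0,3.65],0.0],[0.45,[-0.0,-0.0,3.65],0.0]]
[446.32 221.69  46.95  -1.54]
```

>>> arm_command --steps '[[0.45,[-2.5,0.9,2.75],-0.01],[0.45,[-2.55,0.9,2.75],-0.02],[0.45,[-2.55,0.8,2.75],-0.01],[0.45,[-2.55,0.85,2.75],-0.02],[0.45,[0,0,0],0]]'

```text
clock: 13.77
eef_pos: [443.1, 222.6, 115.0]
eef_rot: [3.135, -0.002, -1.534]
wrist_force: [-0.4, -1.3, -0.2]
finger_gap: 42.4
```

```bash
python3 - <<'E'
from h import *
print(manip.read_state()['eef_pos'])
snap("wrist","w11")
E
python3 nuts.py w11
```

```text
[443.12599799 222.56919215 114.99892331]
[254  56  55  80] col [226. 224. 226.] top 62.8 ring top ctr [533.8 264.2] n 1071 ringplane heading -178.3 flange mean [534.  260.2  12.4]
[363  59  55  78] col [ 11. 237. 242.] top 62.9 ring top ctr [535.5 166.2] n 1106 ringplane heading 173.3 flange mean [536.4 174.1  12.4]
[299 168  50  68] col [206. 203. 206.] top 62.8 ring top ctr [446.8 222.8] n 810 ringplane heading -179.6 flange mean [445.7 223.   12.4]
```

>>> arm_command --steps '[[0.45,[-0.1,0,3.65],0],[0.45,[0,0,3.65],0],[0.45,[0,0,0],0],[0.05,[0,0,0],0],[0.05,[0,0,0],0]]'

```text
clock: 14.23
eef_pos: [447.5, 222.3, 49.2]
eef_rot: [-3.139, 0.001, -1.537]
wrist_force: [1.2, -0.1, 0.6]
finger_gap: 32.3
```

>>> arm_command --steps '[[0.05,[0,0,0],0],[0.05,[0,0,0],0],[0.05,[0,0,0],0],[0.05,[0,0,0],0],[0.05,[0,0,0],0]]'

```text
clock: 14.65
eef_pos: [446.8, 222.8, 48.3]
eef_rot: [-3.139, 0.0, -1.536]
wrist_force: [0.6, -2.9, 9.3]
finger_gap: 13.1
```

```bash
echo "[446.35,222.7,46.95,-1.54]">cmd.json;  python3 go.py 0.05 446.35 222.7 155 -1.54;python3 go.py 0.05 568.6 32 155 -1.852;python3 go.py 0.05 568.6 32 128 -1.852;python3 railpath.py 170 81 128
```

```text
[[0.05,[0.0,-0.0,-3.6],-0.0],[0.05,[0.0,-0.0,-3.6],-0.0],[0.05,[0.0,-0.0,-3.6],-0.0]]
[446.35 222.7  154.95  -1.54]
[[0.05,[3.25,-1.95,-0.0],0.05],[0.05,[3.15,-2.1,-0.0],0.05],[0.05,[3.0,-2.25,-0.0],0.06],[0.05,[2.9,-2.4,-0.0],0.05],[0.05,[2.75,-2.6,-0.0],0.05]]
[[0.05,[2.65,-2.7,-0.0],0.05]]
[568.62  31.95 154.95  -1.85]
[[0.05,[-0.0,0.0,2.7],0.0]]
[568.62  31.95 127.95  -1.85]
34
[[0.05,[3.6,0.0,-0.0],0.0],[0.05,[3.6,0.0,-0.0],0.0],[0.05,[3.6,0.0,-0.0],0.0],[0.05,[1.75,0.05,-0.0],-0.12],[0.05,[0.5,0,-0.0],-0.12]]
[[0.05,[0.35,0,-0.0],-0.11],[0.05,[0.3,-0.05,-0.0],-0.11],[0.05,[0.3,0.0,-0.0],-0.12],[0.05,[0.25,0,-0.0],-0.1],[0.05,[0.25,0,-0.0],-0.1]]
[[0.05,[0.25,-0.05,-0.0],-0.11],[0.05,[0.25,0,-0.0],-0.1],[0.05,[0.25,0,-0.0],-0.12],[0.05,[0.3,-0.05,-0.0],-0.11],[0.05,[0.4,-0.05,-0.0],-0.12]]
[[0.05,[0.5,-0.05,-0.0],-0.12],[0.05,[3.6,-0.4,-0.0],-0.11],[0.05,[1.45,0.0,-0.0],0.12],[0.05,[0.5,0,-0.0],0.12],[0.05,[0.3,0,-0.0],0.11]]
[[0.05,[0.3,0.0,-0.0],0.11],[0.05,[0.3,0.0,-0.0],0.12],[0.05,[0.25,0.05,-0.0],0.1],[0.05,[0.25,0,-0.0],0.11],[0.05,[0.25,0.0,-0.0],0.1]]
[[0.05,[0.25,0.0,-0.0],0.1],[0.05,[0.15,0.0,-0.0],0.06],[0.05,[0.15,0.05,-0.0],0.06],[0.05,[0.3,0,-0.0],0.11],[0.05,[0.2,0.0,-0.0],0.06]]
[[0.05,[0.2,0.05,-0.0],0.06],[0.05,[0.5,0.05,-0.0],0.12],[0.05,[3.55,0.4,-0.0],0.11],[0.05,[2.8,0.0,-0.0],0.0]]
[ 598.58 -225.24  127.95   -1.85]
```

>>> arm_command --steps '[[0.05,[0,0,0],0],[0.05,[0,0,-3.6],0],[0.05,[0,0,-3.6],0],[0.05,[0,0,-3.6],0]]'

```text
clock: 14.98
eef_pos: [445.2, 222.5, 156.3]
eef_rot: [3.14, -0.0, -1.536]
wrist_force: [0.8, -0.7, -4.1]
finger_gap: 13.1
```

>>> arm_command --steps '[[0.05,[3.25,-1.95,0],0.05],[0.05,[3.15,-2.1,0],0.05],[0.05,[3.0,-2.25,0],0.06],[0.05,[2.9,-2.4,0],0.05],[0.05,[2.75,-2.6,0],0.05]]'

```text
clock: 15.4
eef_pos: [548.9, 62.7, 155.1]
eef_rot: [3.141, -0.0, -1.798]
wrist_force: [0.0, 0.9, -3.2]
finger_gap: 13.3
```

>>> arm_command --steps '[[0.05,[2.65,-2.7,0],0.05],[0.05,[0,0,2.7],0.0],[0.05,[0,0,0],0],[0.05,[0,0,0],0]]'

```text
clock: 15.73
eef_pos: [567.9, 32.4, 127.1]
eef_rot: [3.138, -0.001, -1.846]
wrist_force: [0.4, 0.3, -3.1]
finger_gap: 12.8
```

```bash
python3 - <<'E'
from h import *
print(manip.read_state()['eef_pos'])
snap("wrist","w12")
E
```

```text
[567.94028231  32.42996363 127.06131009]
```

View pics/w12.png

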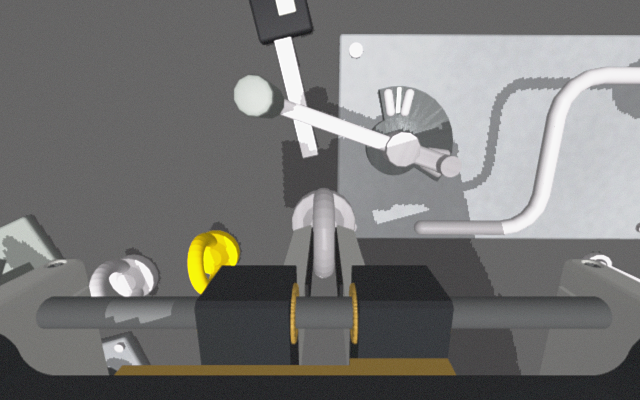

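Same pose as the first time. Threading nut 2.

>>> arm_command --steps '[[0.05,[3.6,0,0],0.0],[0.05,[3.6,0,0],0.0],[0.05,[3.6,0,0],0.0],[0.05,[1.75,0.05,0],-0.12],[0.05,[0.5,0,0],-0.12]]'

```text
clock: 16.2
eef_pos: [533.1, -94.9, 129.8]
eef_rot: [-3.14, -0.001, -1.602]
wrist_force: [0.4, 0.5, -4.0]
finger_gap: 13.0
```

>>> arm_command --steps '[[0.05,[0.35,0,0],-0.11],[0.05,[0.3,-0.05,0],-0.11],[0.05,[0.3,0,0],-0.12],[0.05,[0.25,0,0],-0.1],[0.05,[0.25,0,0],-0.1]]'

```text
clock: 16.62
eef_pos: [536.9, -106.4, 129.7]
eef_rot: [-3.14, -0.001, -1.059]
wrist_force: [0.4, 0.1, -4.3]
finger_gap: 13.0
```

>>> arm_command --steps '[[0.05,[0.25,-0.05,0],-0.11],[0.05,[0.25,0,0],-0.1],[0.05,[0.25,0,0],-0.12],[0.05,[0.3,-0.05,0],-0.11],[0.05,[0.4,-0.05,0],-0.12]]'

```text
clock: 17.03
eef_pos: [547.8, -115.7, 129.8]
eef_rot: [-3.141, -0.002, -0.499]
wrist_force: [-0.3, -0.2, -3.9]
finger_gap: 13.4
```

>>> arm_command --steps '[[0.05,[0.5,-0.05,0],-0.12],[0.05,[3.6,-0.4,0],-0.11],[0.05,[1.45,0,0],0.12],[0.05,[0.5,0,0],0.12],[0.05,[0.3,0,0],0.11]]'

```text
clock: 17.45
eef_pos: [609.1, -135.0, 129.4]
eef_rot: [-3.141, -0.001, -0.63]
wrist_force: [-0.3, 0.0, -4.8]
finger_gap: 12.7
```

>>> arm_command --steps '[[0.05,[0.3,0,0],0.11],[0.05,[0.3,0,0],0.12],[0.05,[0.25,0.05,0],0.1],[0.05,[0.25,0,0],0.11],[0.05,[0.25,0,0],0.1]]'

```text
clock: 17.87
eef_pos: [617.0, -145.0, 129.8]
eef_rot: [-3.14, -0.001, -1.17]
wrist_force: [-0.3, -0.2, -5.3]
finger_gap: 13.1
```

>>> arm_command --steps '[[0.05,[0.25,0,0],0.1],[0.05,[0.15,0,0],0.06],[0.05,[0.15,0.05,0],0.06],[0.05,[0.3,0,0],0.11],[0.05,[0.2,0,0],0.06]]'

```text
clock: 18.28
eef_pos: [619.0, -155.3, 129.8]
eef_rot: [-3.14, -0.001, -1.56]
wrist_force: [-0.3, -0.0, -3.8]
finger_gap: 13.2
```

>>> arm_command --steps '[[0.05,[0.2,0.05,0],0.06],[0.05,[0.5,0.05,0],0.12],[0.05,[1.5,0.2,0],0.11],[0.05,[0,0,0],0]]'

```text
clock: 18.62
eef_pos: [612.8, -178.4, 129.7]
eef_rot: [-3.14, -0.001, -1.852]
wrist_force: [-0.6, -0.3, -3.3]
finger_gap: 13.1
```

```bash
python3 - <<'E'
from h import *
print(manip.read_state()['eef_pos'])
snap("side","s13");snap("wrist","w13");crop("s13",290,200,410,300,6,"s13a")
E
```

```text
[ 612.84840062 -178.44032707  129.68180125]
```

View pics/w13.png

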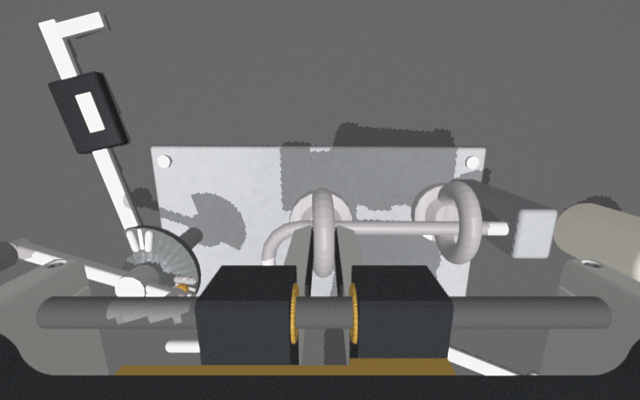

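View pics/s13a.png

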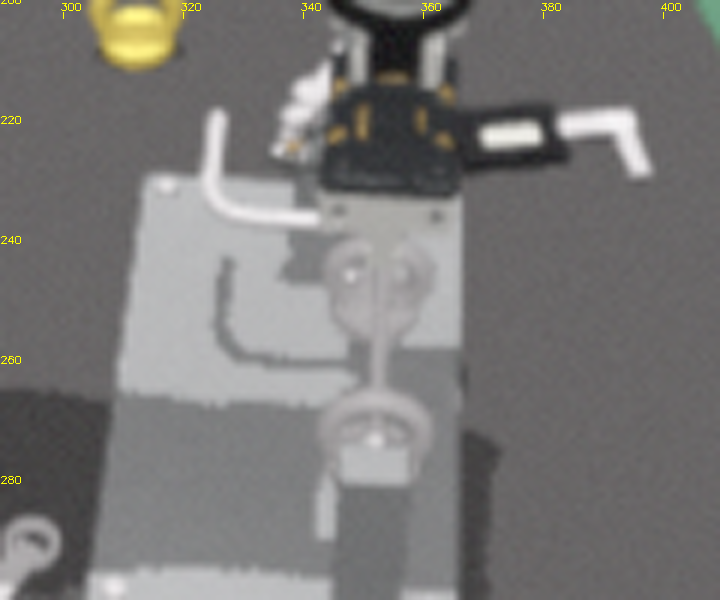

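```bash
cat > st.py <<'E'
from h import *
import sys
def stcloud(name):
    im,d,c=load(name);P=cloud(d,*c);ST=(569.5,-145.2,-.281);cc,s=np.cos(ST[2]),np.sin(ST[2])
    Q=P-np.array([ST[0],ST[1],0]);return im,d,np.stack([cc*Q[...,0]+s*Q[...,1],-s*Q[...,0]+cc*Q[...,1],P[...,2]],-1)
if __name__=="__main__":
    im,d,S=stcloud(sys.argv[1])
    m=(d>0)&(abs(S[...,0]-50)<40)&(S[...,1]>-148)&(S[...,1]<0)
    r=m&(S[...,2]>117)&(S[...,2]<134)
    h,e=np.histogram(S[r][:,1]+150,bins=np.arange(0,150,5));print("ring tops d:",[(int(a),int(b)) for a,b in zip(e,h) if b])
    f=m&(S[...,2]>72)&(S[...,2]<84)
    h,e=np.histogram(S[f][:,1]+150,bins=np.arange(0,150,5));print("flange d:",[(int(a),int(b)) for a,b in zip(e,h) if b])
E
python3 st.py w13; python3 st.py s13;python3 st.py s10
```

```text
ring tops d: [(0, 87), (15, 1), (25, 198), (30, 515), (35, 660), (65, 1), (100, 1), (105, 1), (115, 4), (120, 25), (125, 155), (130, 169), (135, 152), (140, 7)]
flange d: [(0, 33), (15, 4), (20, 14), (25, 24), (30, 23), (35, 159), (40, 249), (45, 221), (50, 169), (55, 64), (110, 1), (115, 2), (120, 3), (125, 1), (135, 2), (140, 2)]
ring tops d: [(15, 1), (20, 16), (25, 18), (30, 11), (115, 2), (120, 29), (125, 8), (130, 1)]
flange d: [(10, 1), (15, 1), (20, 9), (25, 1), (30, 2), (35, 6), (40, 4), (45, 8), (50, 1), (100, 1), (105, 5), (110, 4), (115, 3), (120, 1)]
ring tops d: [(20, 18), (25, 17), (30, 12), (35, 1), (110, 2)]
flange d: [(10, 1), (15, 2), (20, 7), (25, 4), (30, 4), (35, 3), (40, 5), (45, 5)]
```

```bash
echo "[611.7,-178.4,127.95,-1.85]">cmd.json; python3 -c "
import sys;sys.argv=['x']
from railpath import W;print(W(50,-70),W(50,-19))"; python3 go.py 0.05 611.7 -178.4 117.5 -1.85; python3 go.py 0.05 598.1 -226.3 117.5 -1.85
```

```text
(np.float64(598.1267705125189), np.float64(-226.32033043586287)) (np.float64(612.2699153614051), np.float64(-177.32062172465294))
[[0.05,[-0.0,0.0,1.05],-0.0]]
[ 611.7  -178.4   117.45   -1.85]
[[0.05,[2.5,-0.0,-0.0],-0.0],[0.05,[2.5,-0.0,-0.0],-0.0]]
[ 597.92 -226.46  117.45   -1.85]
```

>>> arm_command --steps '[[0.05,[0,0,1.05],0],[0.05,[0,0,0],0],[0.05,[1.7,0,0],0],[0.05,[1.7,0,0],0],[0.05,[1.6,0,0],0]]'

```text
clock: 19.13
eef_pos: [599.1, -225.9, 117.1]
eef_rot: [3.141, 0.0, -1.844]
wrist_force: [-0.7, -0.3, -3.6]
finger_gap: 12.7
```

>>> arm_command --steps '[[0.05,[0,0,0],0],[0.27,[0,0,0],0],[0.27,[0,0,0],0],[0.27,[0,0,0],0],[0.27,[0,0,0],0]]'

```text
clock: 19.55
eef_pos: [599.7, -225.3, 117.8]
eef_rot: [-3.141, 0.0, -1.845]
wrist_force: [0.2, -0.7, 0.9]
finger_gap: 25.5
```

```bash
python3 - <<'E'
from h import *
print(manip.read_state()['eef_pos'])
snap("wrist","w14")
E
python3 st.py w14; python3 go.py 0.27 597.9 -226.5 190 -1.85; python3 go.py 0.45 500 130 200 -1.56
```

```text
[ 599.6618771  -225.30385411  117.81184786]
ring tops d: [(0, 40), (20, 25), (25, 383), (30, 537), (35, 403), (55, 23), (60, 59), (65, 108), (70, 159), (75, 528), (80, 540), (85, 158), (90, 56), (95, 76), (100, 52), (105, 7)]
flange d: [(0, 24), (5, 106), (10, 81), (15, 8), (30, 30), (35, 197), (40, 267), (45, 208), (50, 139), (55, 122), (60, 197), (65, 225), (70, 81), (75, 4), (80, 3), (85, 94), (90, 230), (95, 206), (100, 108)]
[[0.27,[0.0,0.0,-3.65],-0.0],[0.27,[0.0,0.0,-3.6],-0.0]]
[ 597.92 -226.46  189.95   -1.85]
[[0.45,[-3.15,1.9,-0.1],-0.03],[0.45,[-3.2,1.85,-0.1],-0.03],[0.45,[-3.3,1.75,-0.1],-0.03],[0.45,[-3.3,1.6,-0.1],-0.03],[0.45,[-3.35,1.55,-0.1],-0.02]]
[[0.45,[-3.4,1.45,-0.1],-0.03],[0.45,[-3.45,1.35,-0.1],-0.03],[0.45,[-3.5,1.3,-0.1],-0.03],[0.45,[-3.5,1.15,-0.1],-0.03],[0.45,[-3.55,1.05,-0.1],-0.03]]
[499.82 130.18 199.95  -1.56]
```

View pics/w14.png

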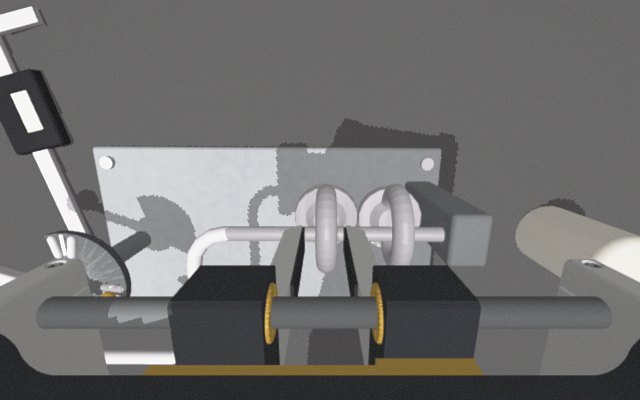

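Nuts 1 and 2 hang side by side at about 31 mm and 81 mm from the post. On to the third.

>>> arm_command --steps '[[0.27,[0,0,-3.65],0],[0.27,[0,0,-3.6],0]]'

```text
clock: 19.77
eef_pos: [598.6, -225.1, 189.3]
eef_rot: [3.138, 0.001, -1.845]
wrist_force: [0.7, -0.4, 1.0]
finger_gap: 25.5
```

>>> arm_command --steps '[[0.45,[-3.15,1.9,-0.1],-0.03],[0.45,[-3.2,1.85,-0.1],-0.03],[0.45,[-3.3,1.75,-0.1],-0.03],[0.45,[-3.3,1.6,-0.1],-0.03],[0.45,[-3.35,1.55,-0.1],-0.02]]'

```text
clock: 20.18
eef_pos: [548.9, -46.2, 195.3]
eef_rot: [-3.141, 0.0, -1.704]
wrist_force: [0.9, 0.0, -0.3]
finger_gap: 42.5
```

>>> arm_command --steps '[[0.45,[-3.4,1.45,-0.1],-0.03],[0.45,[-3.45,1.35,-0.1],-0.03],[0.45,[-3.5,1.3,-0.1],-0.03],[0.45,[-3.5,1.15,-0.1],-0.03],[0.45,[-3.55,1.05,-0.1],-0.03]]'

```text
clock: 20.6
eef_pos: [498.9, 132.3, 200.4]
eef_rot: [-3.141, 0.0, -1.554]
wrist_force: [0.9, 0.2, -0.3]
finger_gap: 42.6
```

```bash
python3 go.py 0.45 534.5 263.5 130 -1.535
```

```text
[[0.45,[-3.3,-0.9,1.75],-0.01],[0.45,[-3.35,-0.95,1.75],-0.0],[0.45,[-3.3,-0.95,1.75],-0.01],[0.45,[-3.3,-0.95,1.75],-0.0]]
[534.56 263.44 129.95  -1.54]
```

>>> arm_command --steps '[[0.45,[-3.3,-0.9,1.75],-0.01],[0.45,[-3.35,-0.95,1.75],0],[0.45,[-3.3,-0.95,1.75],-0.01],[0.45,[-3.3,-0.95,1.75],0],[0.45,[0,0,0],0]]'

```text
clock: 21.02
eef_pos: [532.6, 268.1, 125.8]
eef_rot: [3.137, -0.001, -1.532]
wrist_force: [-1.7, -0.4, -1.4]
finger_gap: 42.5
```

```bash
python3 - <<'E'
from h import *
print(manip.read_state()['eef_pos'])
snap("wrist","w15")
E
python3 nuts.py w15
```

```text
[532.64956002 268.11815659 125.83852923]
[303 166  48  66] col [209. 206. 209.] top 62.8 ring top ctr [536.1 265.2] n 753 ringplane heading -178.1 flange mean [535.3 265.5  12.4]
[399 168  53  65] col [ 11. 209. 227.] top 62.8 ring top ctr [537.7 166.9] n 797 ringplane heading 172.1 flange mean [538.6 178.9  12.4]
```

View pics/w15.png

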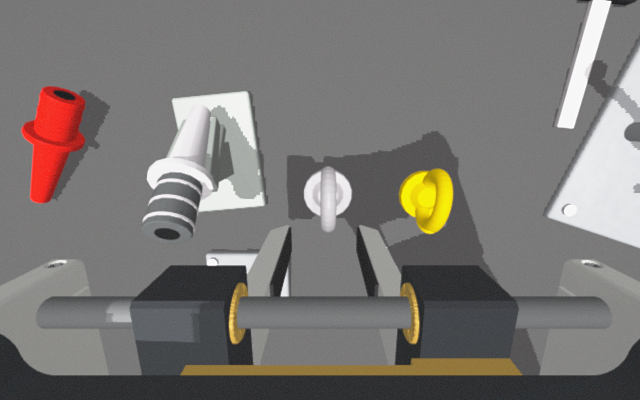

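>>> arm_command --steps '[[0.45,[-0.2,-0.1,2.8],0],[0.45,[0,0,2.8],0],[0.45,[0,0,2.7],0],[0.45,[0,0,0],0],[0.05,[0,0,0],0]]'

```text
clock: 21.48
eef_pos: [534.8, 265.2, 47.5]
eef_rot: [3.141, -0.0, -1.536]
wrist_force: [0.6, -0.1, 0.4]
finger_gap: 38.8
```

>>> arm_command --steps '[[0.05,[0,0,0],0],[0.05,[0,0,0],0],[0.05,[0,0,0],0],[0.05,[0,0,0],0],[0.05,[0,0,0],0]]'

```text
clock: 21.9
eef_pos: [535.6, 265.8, 48.3]
eef_rot: [-3.14, 0.0, -1.536]
wrist_force: [-0.4, -3.1, 6.7]
finger_gap: 12.7
```

```bash
echo "[535.5,265.4,46.95,-1.535]">cmd.json;  python3 go.py 0.05 535.5 265.4 155 -1.535;python3 go.py 0.05 568.6 32 155 -1.852;python3 go.py 0.05 568.6 32 128 -1.852;python3 railpath.py 170 131 128
```

```text
[[0.05,[0.0,-0.0,-3.6],-0.0],[0.05,[0.0,-0.0,-3.6],-0.0],[0.05,[0.0,-0.0,-3.6],-0.0]]
[535.5  265.4  154.95  -1.54]
[[0.05,[3.9,-0.4,-0.0],0.05],[0.05,[3.9,-0.6,-0.0],0.06],[0.05,[3.85,-0.85,-0.0],0.05],[0.05,[3.75,-1.05,-0.0],0.05],[0.05,[3.75,-1.2,-0.0],0.05]]
[[0.05,[3.65,-1.4,-0.0],0.06]]
[568.59  32.24 154.95  -1.86]
[[0.05,[0.0,-0.0,2.7],-0.0]]
[568.59  32.24 127.95  -1.86]
34
[[0.05,[3.6,0,-0.0],-0.0],[0.05,[3.6,-0.05,-0.0],-0.0],[0.05,[3.6,0.0,-0.0],-0.0],[0.05,[0.9,0.0,-0.0],-0.06],[0.05,[0.85,0.05,-0.0],-0.06]]
[[0.05,[0.25,0.0,-0.0],-0.06],[0.05,[0.25,0.05,-0.0],-0.06],[0.05,[0.35,0,-0.0],-0.11],[0.05,[0.3,-0.05,-0.0],-0.11],[0.05,[0.3,0.0,-0.0],-0.12]]
[[0.05,[0.25,0,-0.0],-0.11],[0.05,[0.25,0,-0.0],-0.1],[0.05,[0.25,-0.05,-0.0],-0.1],[0.05,[0.25,0.0,-0.0],-0.11],[0.05,[0.3,0,-0.0],-0.12]]
[[0.05,[0.3,-0.05,-0.0],-0.11],[0.05,[0.4,0,-0.0],-0.12],[0.05,[0.5,-0.1,-0.0],-0.11],[0.05,[3.55,-0.4,-0.0],-0.11],[0.05,[1.45,0,-0.0],0.12]]
[[0.05,[0.5,-0.05,-0.0],0.12],[0.05,[0.35,0.0,-0.0],0.1],[0.05,[0.3,0.05,-0.0],0.11],[0.05,[0.15,0,-0.0],0.06],[0.05,[0.15,0,-0.0],0.06]]
[[0.05,[0.25,0.0,-0.0],0.11],[0.05,[0.25,0.0,-0.0],0.1],[0.05,[0.25,0.05,-0.0],0.1],[0.05,[0.25,0,-0.0],0.11],[0.05,[0.3,0.0,-0.0],0.12]]
[[0.05,[0.3,0.05,-0.0],0.11],[0.05,[0.35,0.05,-0.0],0.12],[0.05,[0.5,0.05,-0.0],0.11],[0.05,[1.4,0.15,-0.0],0.12]]
[ 612.48 -177.36  127.95   -1.86]
```

>>> arm_command --steps '[[0.05,[0,0,0],0],[0.05,[0,0,-3.6],0],[0.05,[0,0,-3.6],0],[0.05,[0,0,-3.6],0]]'

```text
clock: 22.23
eef_pos: [534.2, 265.6, 155.9]
eef_rot: [3.14, -0.001, -1.536]
wrist_force: [1.1, -0.1, -3.7]
finger_gap: 13.1
```

>>> arm_command --steps '[[0.05,[3.9,-0.4,0],0.05],[0.05,[3.9,-0.6,0],0.06],[0.05,[3.85,-0.85,0],0.05],[0.05,[3.75,-1.05,0],0.05],[0.05,[3.75,-1.2,0],0.05]]'

```text
clock: 22.65
eef_pos: [561.9, 69.6, 154.9]
eef_rot: [3.141, -0.0, -1.798]
wrist_force: [0.4, -0.0, -4.4]
finger_gap: 12.9
```

>>> arm_command --steps '[[0.05,[3.65,-1.4,0],0.06],[0.05,[0,0,2.7],0.0],[0.05,[0,0,0],0],[0.05,[0,0,0],0]]'

```text
clock: 22.98
eef_pos: [566.9, 32.6, 127.1]
eef_rot: [3.138, -0.001, -1.856]
wrist_force: [0.4, -0.0, -3.8]
finger_gap: 13.3
```

```bash
python3 - <<'E'
from h import *
print(manip.read_state()['eef_pos'])
snap("wrist","w16")
E
```

```text
[566.85868798  32.63957409 127.14980652]
```

View pics/w16.png

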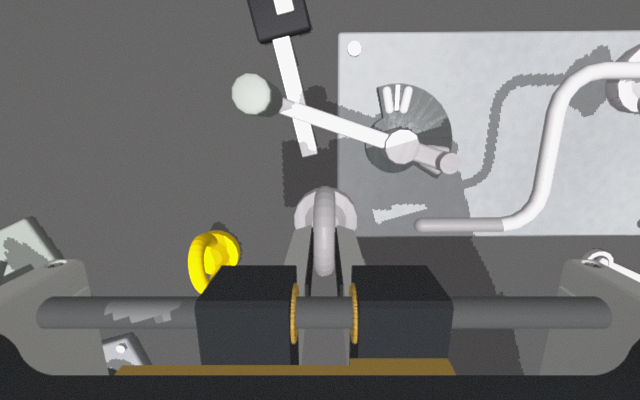

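>>> arm_command --steps '[[0.05,[3.6,0,0],0.0],[0.05,[3.6,-0.05,0],0.0],[0.05,[3.6,0,0],0.0],[0.05,[0.9,0,0],-0.06],[0.05,[0.85,0.05,0],-0.06]]'

```text
clock: 23.45
eef_pos: [533.0, -88.5, 129.5]
eef_rot: [-3.14, -0.0, -1.733]
wrist_force: [0.6, 0.2, -4.7]
finger_gap: 12.9
```

>>> arm_command --steps '[[0.05,[0.25,0,0],-0.06],[0.05,[0.25,0.05,0],-0.06],[0.05,[0.35,0,0],-0.11],[0.05,[0.3,-0.05,0],-0.11],[0.05,[0.3,0,0],-0.12]]'

```text
clock: 23.87
eef_pos: [533.5, -101.3, 129.5]
eef_rot: [-3.14, -0.001, -1.269]
wrist_force: [0.1, 0.7, -4.0]
finger_gap: 13.0
```

>>> arm_command --steps '[[0.05,[0.25,0,0],-0.11],[0.05,[0.25,0,0],-0.1],[0.05,[0.25,-0.05,0],-0.1],[0.05,[0.25,0,0],-0.11],[0.05,[0.3,0,0],-0.12]]'

```text
clock: 24.28
eef_pos: [540.3, -112.1, 129.4]
eef_rot: [-3.141, -0.001, -0.728]
wrist_force: [0.0, 0.6, -4.5]
finger_gap: 13.2
```

>>> arm_command --steps '[[0.05,[0.3,-0.05,0],-0.11],[0.05,[0.4,0,0],-0.12],[0.05,[0.5,-0.1,0],-0.11],[0.05,[3.55,-0.4,0],-0.11],[0.05,[1.45,0,0],0.12]]'

```text
clock: 24.7
eef_pos: [601.0, -132.2, 129.7]
eef_rot: [-3.141, -0.003, -0.383]
wrist_force: [0.9, -0.3, -4.7]
finger_gap: 13.2
```

>>> arm_command --steps '[[0.05,[0.5,-0.05,0],0.12],[0.05,[0.35,0,0],0.1],[0.05,[0.3,0.05,0],0.11],[0.05,[0.15,0,0],0.06],[0.05,[0.15,0,0],0.06]]'

```text
clock: 25.12
eef_pos: [611.3, -139.1, 129.3]
eef_rot: [-3.141, -0.001, -0.857]
wrist_force: [-0.6, -0.1, -3.5]
finger_gap: 12.9
```

>>> arm_command --steps '[[0.05,[0.25,0,0],0.11],[0.05,[0.25,0,0],0.1],[0.05,[0.25,0.05,0],0.1],[0.05,[0.25,0,0],0.11],[0.05,[0.3,0,0],0.12]]'

```text
clock: 25.53
eef_pos: [617.0, -150.6, 129.5]
eef_rot: [-3.14, -0.0, -1.399]
wrist_force: [0.3, -0.1, -4.5]
finger_gap: 13.1
```

>>> arm_command --steps '[[0.05,[0.3,0.05,0],0.11],[0.05,[0.35,0.05,0],0.12],[0.05,[0.5,0.05,0],0.11],[0.05,[0.9,0.1,0],0.12],[0.05,[0,0,0],0]]'

```text
clock: 25.95
eef_pos: [613.1, -172.1, 129.3]
eef_rot: [-3.14, -0.0, -1.86]
wrist_force: [0.6, 0.9, -5.0]
finger_gap: 13.2
```

```bash
python3 - <<'E'
from h import *
print(manip.read_state()['eef_pos'])
snap("wrist","w17")
E
python3 st.py w17
```

```text
[ 613.14676133 -172.05848007  129.30076628]
ring tops d: [(0, 82), (20, 4), (25, 284), (30, 586), (35, 541), (70, 48), (75, 407), (80, 551), (85, 273), (95, 1), (110, 1), (120, 3), (125, 39), (130, 163), (135, 171), (140, 130)]
flange d: [(0, 15), (15, 17), (20, 16), (25, 13), (30, 25), (35, 210), (40, 269), (45, 206), (50, 168), (55, 77), (60, 43), (65, 2), (75, 2), (80, 30), (85, 179), (90, 240), (95, 195), (100, 149), (105, 4), (115, 1), (120, 2), (125, 2), (130, 1), (140, 1)]
```

View pics/w17.png

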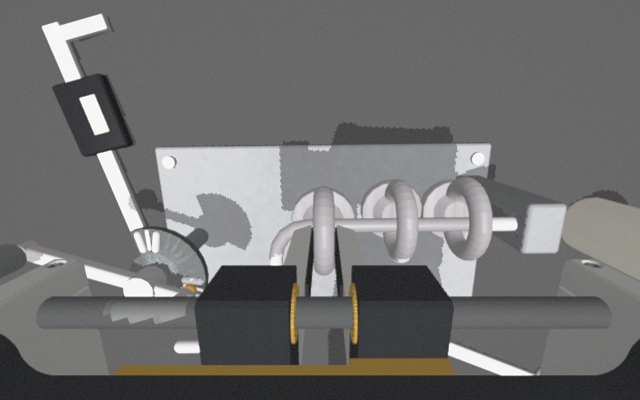

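>>> arm_command --steps '[[0.05,[0,0,1.05],0],[0.05,[0,0,0],0],[0.05,[0.4,0,0],0],[0.05,[0.4,0,0],0],[0.05,[0,0,0],0]]'

```text
clock: 26.42
eef_pos: [610.4, -180.5, 117.6]
eef_rot: [-3.141, -0.0, -1.855]
wrist_force: [-0.2, 0.3, -3.7]
finger_gap: 13.3
```

>>> arm_command --steps '[[0.25,[0,0,0],0],[0.25,[0,0,0],0],[0.25,[0,0,0],0],[0.25,[0,0,0],0],[0.25,[0,0,0],0]]'

```text
clock: 26.83
eef_pos: [610.6, -179.9, 117.8]
eef_rot: [-3.141, -0.0, -1.856]
wrist_force: [-0.2, -0.9, 0.3]
finger_gap: 23.7
```

```bash
python3 - <<'E'
from h import *
print(manip.read_state()['eef_pos'])
snap("wrist","w18")
E
python3 st.py w18
```

```text
[ 610.63060483 -179.88849816  117.79402872]
ring tops d: [(0, 98), (20, 1), (25, 315), (30, 661), (35, 593), (70, 66), (75, 446), (80, 581), (85, 300), (100, 3), (105, 48), (110, 69), (115, 67), (120, 391), (125, 550), (130, 447), (135, 51), (140, 76)]
flange d: [(0, 24), (15, 12), (20, 7), (25, 12), (30, 48), (35, 254), (40, 304), (45, 208), (50, 166), (55, 107), (60, 80), (65, 12), (75, 1), (80, 33), (85, 204), (90, 264), (95, 208), (100, 136), (105, 125), (110, 186), (115, 233), (120, 30), (125, 1), (130, 4), (135, 154), (140, 218)]
```

View pics/w18.png

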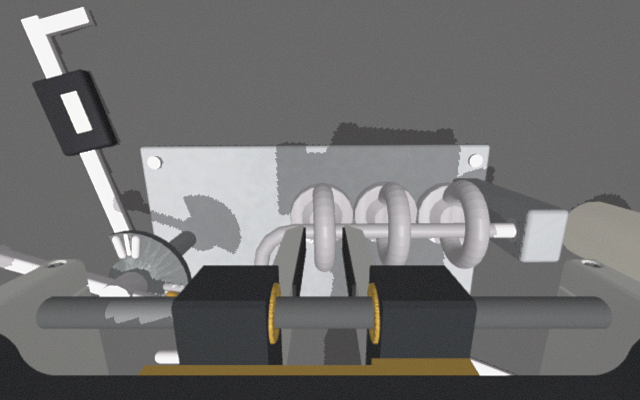

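```bash
echo "[611.4,-180.2,117.45,-1.856]">cmd.json; python3 go.py 0.25 611.4 -180.2 195 -1.856; python3 go.py 0.5 658.3 41 195 -1.856; python3 go.py 0.5 658.3 41 124 -1.856
```

```text
[[0.25,[-0.0,0.0,-3.9],-0.0],[0.25,[-0.0,0.0,-3.85],-0.0]]
[ 611.4  -180.2   194.95   -1.86]
[[0.5,[-3.75,0.3,-0.0],-0.0],[0.5,[-3.75,0.25,-0.0],-0.0],[0.5,[-3.75,0.3,-0.0],-0.0],[0.5,[-3.8,0.3,-0.0],-0.0],[0.5,[-3.75,0.3,-0.0],-0.0]]
[[0.5,[-3.75,0.25,-0.0],-0.0]]
[658.53  40.97 194.95  -1.86]
[[0.5,[0.0,0.0,3.55],-0.0],[0.5,[0.0,0.0,3.55],-0.0]]
[658.53  40.97 123.95  -1.86]
```

>>> arm_command --steps '[[0.25,[0,0,-3.9],0],[0.25,[0,0,-3.85],0]]'

```text
clock: 27.05
eef_pos: [609.6, -179.5, 194.2]
eef_rot: [3.137, 0.0, -1.856]
wrist_force: [-0.7, 0.9, 1.5]
finger_gap: 23.6
```

>>> arm_command --steps '[[0.5,[-3.75,0.3,0],0],[0.5,[-3.75,0.25,0],0],[0.5,[-3.75,0.3,0],0],[0.5,[-3.8,0.3,0],0],[0.5,[-3.75,0.3,0],0]]' --force 20

```text
clock: 27.47
eef_pos: [649.6, 6.5, 195.2]
eef_rot: [-3.141, 0.0, -1.856]
wrist_force: [0.7, -0.7, 0.4]
finger_gap: 46.8
```

>>> arm_command --steps '[[0.5,[-3.75,0.25,0],0],[0.5,[0,0,0],0],[0.5,[0,0,0],0]]'

```text
clock: 27.72
eef_pos: [657.6, 43.1, 194.7]
eef_rot: [3.141, -0.0, -1.853]
wrist_force: [-0.3, -0.9, 0.2]
finger_gap: 46.7
```

```bash
python3 - <<'E'
from h import *
print(manip.read_state()['eef_pos'])
im,d,c=snap("wrist","w19")
P=cloud(d,*c);k=(d>0)&(P[...,2]>156)&(P[...,2]<164)&(P[...,0]>630)&(P[...,0]<690)&(P[...,1]>10)&(P[...,1]<70)
print((np.percentile(P[k],2,axis=0)+np.percentile(P[k],98,axis=0))/2,P[k].mean(0),k.sum())
snap("side","s19");crop("s19",290,200,410,300,6,"s19a")
E
```

```text
[657.64854326  43.11451456 194.7423303 ]
[658.60475989  41.51022241 159.35404825] [658.93277103  41.46555249 159.87113054] 489
```

View pics/w19.png

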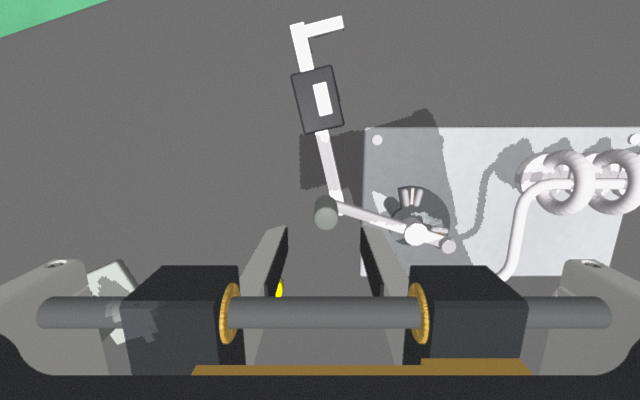

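View pics/s19a.png

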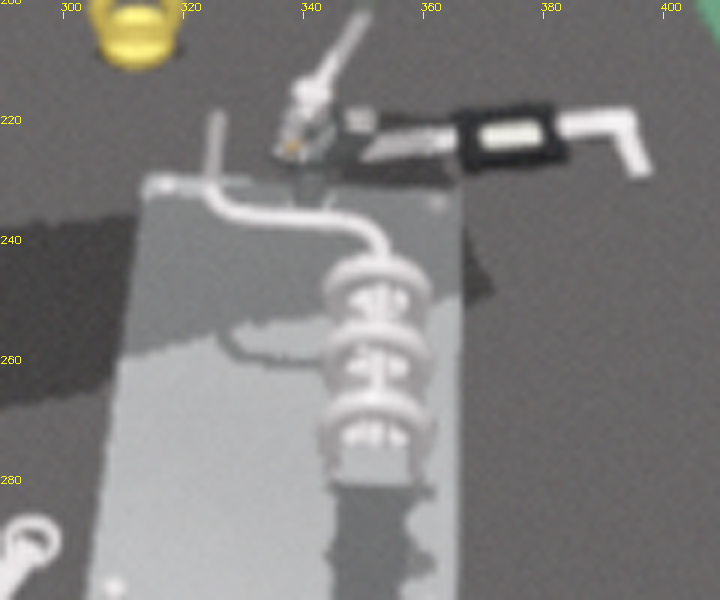

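```bash
sed -i 's/607.3,-32.2/608.0,-30.8/;s/yaw0=-.281/yaw0=-.27/' arc.py; python3 arc.py 0.1 1.9 -0.02 .195 124
```

```text
[[0.1,[-0.45,1.75,-0.0],-0.0],[0.1,[-0.0,1.7,-0.0],-0.0],[0.1,[0.25,1.65,-0.0],-0.0],[0.1,[0.6,1.6,-0.0],-0.0],[0.1,[0.9,1.45,-0.0],-0.0]]
[[0.1,[1.1,1.2,-0.0],-0.0],[0.1,[1.4,1.0,-0.0],-0.0],[0.1,[1.5,0.75,-0.0],-0.0],[0.1,[1.65,0.4,-0.0],-0.0],[0.1,[1.65,0.1,-0.0],-0.0]]
[523.02134893202, -8.915254516333931, 123.94999999999999, -1.856]
```

>>> arm_command --steps '[[0.5,[0,0,3.55],0],[0.5,[0,0,3.55],0],[0.1,[0,0,0],0],[0.1,[0,0,0],0],[0.1,[0,0,0],0]]'

```text
clock: 28.23
eef_pos: [658.4, 40.4, 126.3]
eef_rot: [-3.139, 0.001, -1.857]
wrist_force: [0.7, -0.2, 2.7]
finger_gap: 30.3
```

>>> arm_command --steps '[[0.1,[0,0,0],0],[0.1,[0,0,0],0],[0.1,[0,0,0],0],[0.1,[0,0,0],0],[0.1,[0,0,0],0]]'

```text
clock: 28.65
eef_pos: [658.7, 41.4, 126.5]
eef_rot: [-3.138, 0.001, -1.856]
wrist_force: [0.5, 1.2, 7.4]
finger_gap: 19.6
```

>>> arm_command --steps '[[0.1,[-0.45,1.75,0],0],[0.1,[0,1.7,0],0],[0.1,[0.25,1.65,0],0],[0.1,[0.6,1.6,0],0],[0.1,[0.9,1.45,0],0]]'

```text
clock: 29.07
eef_pos: [575.8, 55.4, 126.3]
eef_rot: [-3.139, 0.006, -1.854]
wrist_force: [-4.9, 27.5, 11.9]
finger_gap: 19.1
```

>>> arm_command --steps '[[0.1,[1.1,1.2,0],0],[0.1,[1.4,1.0,0],0],[0.1,[1.5,0.75,0],0],[0.1,[1.65,0.4,0],0],[0.1,[1.65,0.1,0],0]]'

```text
clock: 29.48
eef_pos: [520.3, -6.9, 125.4]
eef_rot: [3.139, 0.001, -1.853]
wrist_force: [-0.6, 8.5, 4.1]
finger_gap: 19.7
```

>>> arm_command --steps '[[0.1,[0,0,0],0],[0.1,[0,0,0],0]]'

```text
clock: 29.65
eef_pos: [520.6, -8.6, 125.3]
eef_rot: [3.139, 0.0, -1.857]
wrist_force: [-17.4, 5.4, 12.4]
finger_gap: 19.5
```

>>> arm_command --steps '[[0.5,[0,0,0],0],[0.5,[0,0,0],0],[0.5,[0,0,0],0],[0.5,[0,0,-3.5],0],[0.5,[0,0,-3.5],0]]'

```text
clock: 30.07
eef_pos: [521.4, -8.6, 193.9]
eef_rot: [3.138, -0.001, -1.856]
wrist_force: [0.5, 0.2, 0.9]
finger_gap: 46.5
```

```bash
echo "[523.0,-8.9,193.95,-1.856]">cmd.json; python3 go.py 0.5 510 50 230 -1.856
```

```text
[[0.5,[-2.65,1.45,-1.8],-0.0],[0.5,[-2.65,1.45,-1.8],-0.0]]
[510.08  50.12 229.95  -1.86]
```

>>> arm_command --steps '[[0.5,[-2.7,0.3,-1.8],0],[0.5,[-2.7,0.3,-1.8],0],[0.5,[0,0,0],0],[0.5,[0,0,0],0]]'

```text
clock: 30.4
eef_pos: [531.9, 45.7, 230.7]
eef_rot: [-3.14, 0.0, -1.854]
wrist_force: [-0.7, -0.6, -0.5]
finger_gap: 47.0
```

```bash
python3 - <<'E'
from h import *
print(manip.read_state()['eef_pos'])
im,d,c=snap("wrist","w20")
P=cloud(d,*c);k=(d>0)&(P[...,2]>157)&(P[...,2]<164)&(P[...,0]>490)&(P[...,0]<560)&(P[...,1]>-40)&(P[...,1]<40)
q=(np.percentile(P[k],2,axis=0)+np.percentile(P[k],98,axis=0))/2;print(q,k.sum())
v=q[:2]-np.array([608,-30.8]);print("theta",-.281+np.pi-np.arctan2(v[1],v[0]))
E
```

```text
[531.91304015  45.65428499 230.69402006]
[523.73789306  -6.29568639 159.51383759] 367
theta 0.0020049738359642078
```

View pics/w20.png

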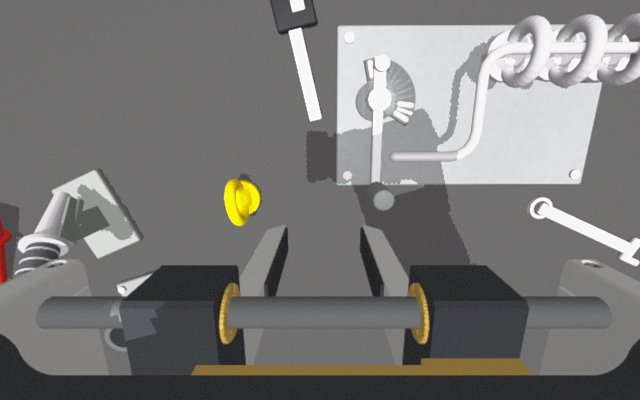

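```bash
echo "[532.3,46.5,229.95,-1.856]">cmd.json; python3 go.py 0.5 500 340 240 -1.57
```

```text
[[0.5,[-3.4,1.4,-0.15],-0.04],[0.5,[-3.45,1.3,-0.1],-0.03],[0.5,[-3.5,1.2,-0.15],-0.04],[0.5,[-3.55,1.0,-0.1],-0.03],[0.5,[-3.6,0.95,-0.15],-0.04]]
[[0.5,[-3.6,0.8,-0.1],-0.03],[0.5,[-3.6,0.65,-0.15],-0.04],[0.5,[-3.65,0.55,-0.1],-0.04]]
[499.93 339.84 239.95  -1.57]
```

>>> arm_command --steps '[[0.5,[-3.4,1.4,-0.15],-0.04],[0.5,[-3.45,1.3,-0.1],-0.03],[0.5,[-3.5,1.2,-0.15],-0.04],[0.5,[-3.55,1.0,-0.1],-0.03],[0.5,[-3.6,0.95,-0.15],-0.04]]'

```text
clock: 30.87
eef_pos: [510.9, 229.0, 235.4]
eef_rot: [3.14, -0.001, -1.676]
wrist_force: [0.9, -0.9, 0.1]
finger_gap: 47.2
```

>>> arm_command --steps '[[0.5,[-3.6,0.8,-0.1],-0.03],[0.5,[-3.6,0.65,-0.15],-0.04],[0.5,[-3.65,0.55,-0.1],-0.04],[0.5,[0,0,0],0],[0.5,[0,0,0],0]]'

```text
clock: 31.28
eef_pos: [498.8, 338.6, 238.4]
eef_rot: [3.14, -0.001, -1.564]
wrist_force: [-0.0, -0.9, -0.8]
finger_gap: 47.0
```

```bash
python3 - <<'E'
from h import *
print(manip.read_state()['eef_pos'])
im,d,c=snap("wrist","w21")
crop("w21",200,80,400,260,4,"w21a")
E
```

```text
[498.84674803 338.56719063 238.4047902 ]
```

View pics/w21.png

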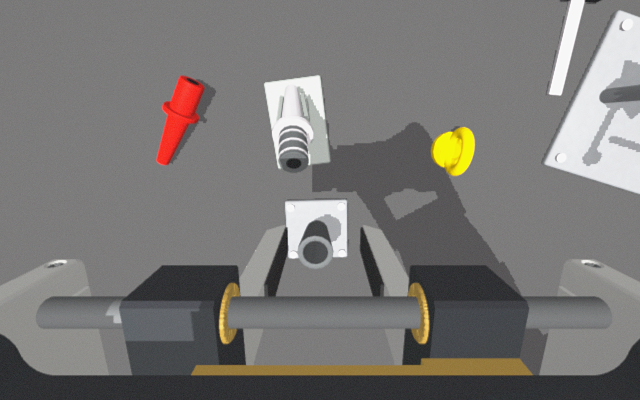

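```bash
cat > stud.py <<'E'
from h import *
from scipy.optimize import least_squares
import sys
def prof(s):
    r=np.where(s<75,8+6*np.clip(s,0,75)/75,np.where(s<81,22,15.));return r
def pts(name):
    im,d,c=load(name);P=cloud(d,*c)
    b=im.astype(int);red=(b[...,2]-b[...,0]>60)
    m=(d>0)&~red&(P[...,2]>55)&(P[...,2]<140)&(P[...,0]>490)&(P[...,0]<620)&(P[...,1]>320)&(P[...,1]<420)
    return P[m]
for names in (["w21"],["w15"],["w21","w15"]):
    Q=np.vstack([pts(n) for n in names]);
    def res(p):
        # p: head mid x,y,z, heading of head direction, lean
        a=np.array([np.sin(p[4])*np.cos(p[3]),np.sin(p[4])*np.sin(p[3]),np.cos(p[4])])
        v=Q-p[:3];s=v@a;rad=np.linalg.norm(v-np.outer(s,a),axis=1)
        s0=s+101
        # signed distance to union profile approx
        dr=rad-prof(s0)
        # end cap
        cap=np.abs(s0-121);fl=np.minimum(np.abs(s0-81),np.abs(s0-75))
        return np.where((s0>115)&(rad<15),np.minimum(cap,np.abs(dr)),np.where((s0>70)&(s0<86)&(rad<23)&(rad>13),np.minimum(np.abs(dr),fl),np.abs(dr)))
    f=least_squares(res,[535,368,113,np.pi*.98,.698],loss='soft_l1',f_scale=1.5)
    print(names,len(Q),f.x.round(2),np.median(f.fun).round(2))
im,d,c=load("w21")
# rest yaw
for uv in((265,85),(320,76),(328,162)): print(ray(*uv,10,*c).round(1))
P=cloud(d,*c);k=(d>0)&(P[...,2]>84)&(P[...,2]<95)&(P[...,0]>380)&(P[...,0]<460)&(P[...,1]>310)&(P[...,1]<390);q=P[k];print('sock',((np.percentile(q,1,axis=0)+np.percentile(q,99,axis=0))/2).round(1),np.median(q[:,2]),k.sum(),np.ptp(q,axis=0))
E
python3 stud.py
```

```text
['w21'] 2371 [544.86 370.61 113.32   3.27   0.7 ] 0.32
['w15'] 6437 [544.85 370.62 113.09   3.24   0.69] 0.49
['w21', 'w15'] 8808 [544.84 370.63 113.16   3.25   0.7 ] 0.44
[617.7 415.2  10. ]
[629.  343.7  10. ]
[518.  332.4  10. ]
sock [419.9 348.6  88.1] 89.85441359019259 597 [43.66154955 42.46683622  8.02785564]
```

View pics/w21a.png

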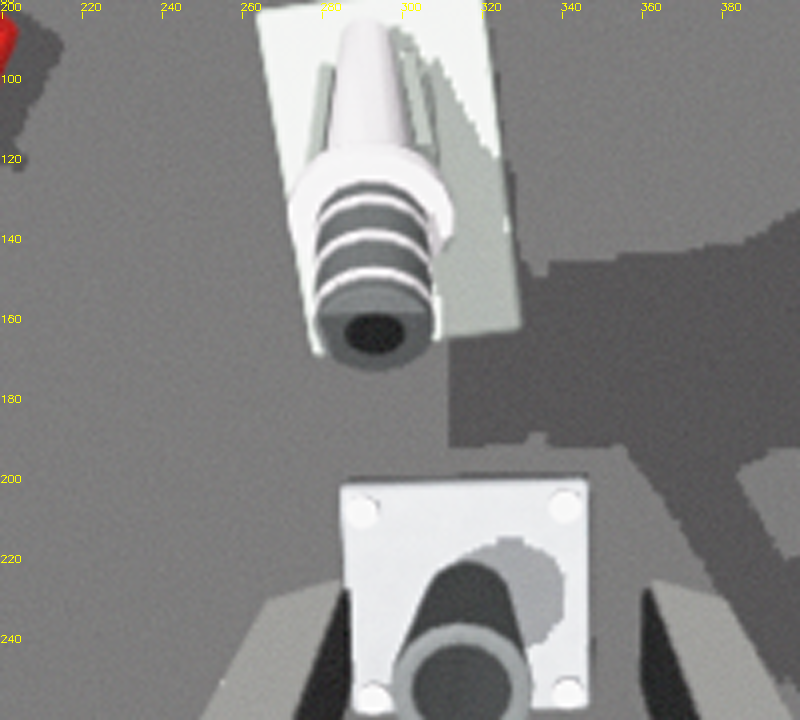

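```bash
python3 go.py 0.5 541.6 370.3 175 -1.467; python3 go.py 0.5 541.6 370.3 98 -1.467; 
```

```text
[[0.5,[-1.0,-1.4,2.15],-0.03],[0.5,[-1.0,-1.4,2.2],-0.04],[0.5,[-0.9,-1.5,2.15],-0.03]]
[541.81 370.48 174.95  -1.47]
[[0.5,[0.0,0.0,3.85],0.0],[0.5,[0.0,0.0,3.85],0.0]]
[541.81 370.48  97.95  -1.47]
```

>>> arm_command --steps '[[0.5,[-1.0,-1.4,2.15],-0.03],[0.5,[-1.0,-1.4,2.2],-0.04],[0.5,[-0.9,-1.5,2.15],-0.03],[0.5,[0,0,0],0]]' --force 30

```text
clock: 31.67
eef_pos: [541.7, 366.9, 169.1]
eef_rot: [3.135, -0.003, -1.467]
wrist_force: [-0.8, -0.5, -0.4]
finger_gap: 47.1
```

```bash
python3 - <<'E'
from h import *
print(manip.read_state()['eef_pos'])
im,d,c=snap("wrist","w22")
E
```

```text
[541.71238923 366.87441429 169.12093144]
```

View pics/w22.png

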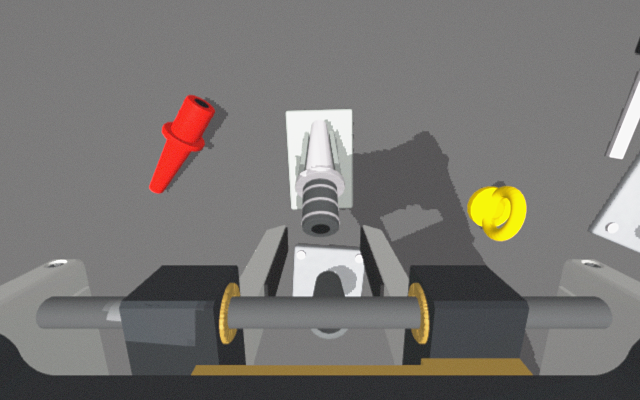

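The steel stud with the banded dark head is at (320,205), centred between the fingers and aligned with them. The red one at (185,140) stays where it is. Descending.

>>> arm_command --steps '[[0.5,[0,0,3.85],0],[0.5,[0,0,3.85],0],[0.5,[0,0,0],0],[0.1,[0,0,0],0],[0.1,[0,0,0],0]]'

```text
clock: 32.13
eef_pos: [542.2, 368.8, 101.3]
eef_rot: [-3.138, 0.001, -1.467]
wrist_force: [-0.2, -0.5, 0.3]
finger_gap: 37.1
```

>>> arm_command --steps '[[0.1,[0,0,0],0],[0.1,[0,0,0],0],[0.1,[0,0,0],0]]'

```text
clock: 32.38
eef_pos: [542.1, 369.4, 101.3]
eef_rot: [-3.137, 0.002, -1.466]
wrist_force: [-1.8, -1.9, 8.0]
finger_gap: 29.6
```

>>> arm_command --steps '[[0.1,[0,0.65,-0.75],0],[0.1,[0,1.3,-1.55],0],[0.1,[0,1.3,-1.55],0],[0.1,[0,1.3,-1.55],0]]'

```text
clock: 32.72
eef_pos: [495.1, 363.9, 153.5]
eef_rot: [-3.141, 0.0, -1.466]
wrist_force: [0.1, 0.3, -4.1]
finger_gap: 29.4
```

>>> arm_command --steps '[[0.1,[0,1.3,-1.55],0],[0.1,[0,0.65,-2.5],0],[0.1,[0,0,-2.5],0],[0.1,[0,0,0],0]]'

```text
clock: 33.05
eef_pos: [477.2, 363.0, 223.9]
eef_rot: [-3.134, 0.004, -1.466]
wrist_force: [1.2, 0.1, -3.5]
finger_gap: 29.5
```

```bash
python3 - <<'E'
from h import *
print(manip.read_state()['eef_pos'])
im,d,c=snap("wrist","w23");snap("side","s23");snap("scene","c23");crop("s23",250,90,370,200,6,"s23a");crop("c23",380,150,500,290,5,"c23a")
E
```

```text
[477.22637872 362.97143222 223.90564695]
```

View pics/s23a.png

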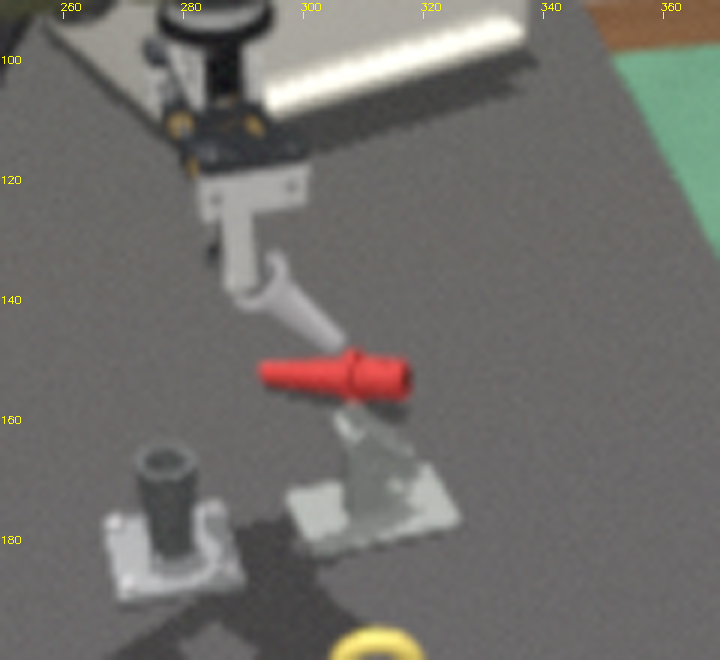

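View pics/c23a.png

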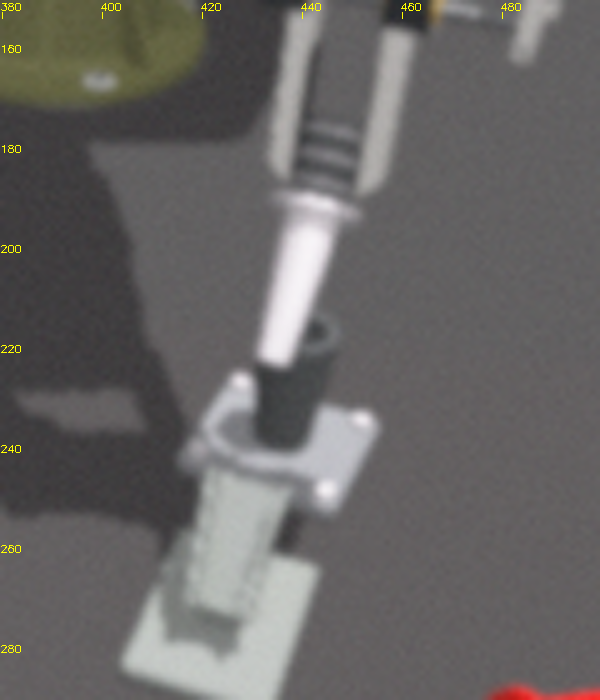

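View pics/w23.png

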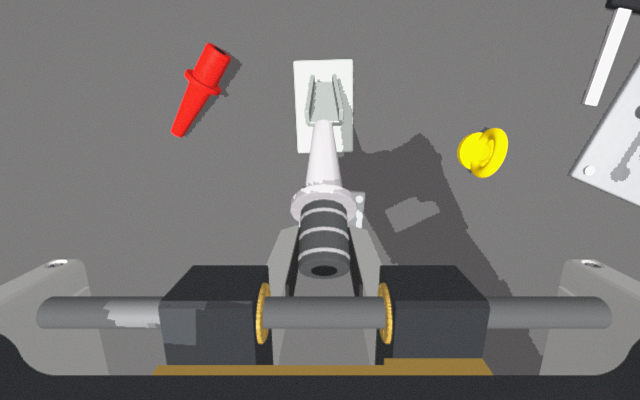

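>>> arm_command --steps '[[0.1,[0,0,0],0],[0.1,[0,0,0],0],[0.1,[0,0,0],0],[0.1,[0,0,0],0]]' --force 15

```text
clock: 33.53
eef_pos: [476.3, 362.0, 216.7]
eef_rot: [3.141, -0.001, -1.466]
wrist_force: [-0.0, -0.9, -4.1]
finger_gap: 29.7
```

```bash
cat > held.py <<'E'
from h import *
from scipy.optimize import least_squares
import sys
from scipy.spatial.transform import Rotation as Ro
def prof(s): return np.where(s<75,8+6*np.clip(s,0,75)/75,np.where(s<81,22,15.))
def held(name):
    st=manip.read_state();im,d,c=snap("wrist",name);P=cloud(d,*c)
    T=Ro.from_euler('xyz',st['eef_rot']).as_matrix();L=(P-st['eef_pos'])@T   # tool coords
    b=im.astype(int);red=(b[...,2]-b[...,0]>60)
    m=(d>0)&~red&(abs(L[...,0])<25)&(L[...,1]>-110)&(L[...,1]<40)&(L[...,2]>-40)&(L[...,2]<110)&(P[...,2]>97)
    m&=~((abs(L[...,0])>13.5)&(L[...,2]<3)&(abs(L[...,1])<30))
    Q=L[m]
    def res(p):
        # head-mid (x,y,z tool), lean about tool x (0 = head up = -z); small tilt other way
        a=np.array([np.sin(p[4]),np.sin(p[3])*np.cos(p[4]),-np.cos(p[3])*np.cos(p[4])])
        v=Q-p[:3];s0=v@a+101;rad=np.linalg.norm(v-np.outer(s0-101,a),axis=1);dr=np.abs(rad-prof(s0))
        return np.where((s0>115)&(rad<15),np.minimum(np.abs(s0-121),dr),np.where((s0>70)&(s0<86)&(rad<23)&(rad>13),np.minimum(dr,np.minimum(np.abs(s0-81),np.abs(s0-75))),dr))
    best=None
    for l0 in(.7,.35,0.05):
        f=least_squares(res,[0,0,-15,l0,0],loss='soft_l1',f_scale=1.5)
        if best is None or f.cost<best.cost: best=f
    p=best.x;print(len(Q),"head mid tool",p[:3].round(1),"lean",p[3].round(3),"side",p[4].round(3),"med",np.median(best.fun).round(2),"eef",st['eef_pos'].round(1),"gap",round(st['finger_gap'],1),"F",st['wrist_force'].round(1))
    a=np.array([np.sin(p[4]),np.sin(p[3])*np.cos(p[4]),-np.cos(p[3])*np.cos(p[4])])
    for n,k in(("small end",-101),("flange",-26)): print(n,(T@(p[:3]+k*a)+st['eef_pos']).round(1))
if __name__=="__main__": held(sys.argv[1])
E
python3 held.py w24
```

```text
6069 head mid tool [ -0.8  -2.9 -11.9] lean 0.698 side 0.003 med 0.28 eef [476.3 362.  216.7] gap 29.7 F [-0.  -0.9 -4.1]
small end [543.6 370.1 151.1]
flange [495.7 364.9 208.6]
```

>>> arm_command --steps '[[0.1,[0,0,0],0],[0.1,[0,0,0],0],[0.1,[0,0,0],0],[0.1,[0,0,0],0]]' --force 9

```text
clock: 33.92
eef_pos: [476.4, 362.1, 217.5]
eef_rot: [-3.142, 0.0, -1.466]
wrist_force: [-0.4, 0.8, -4.2]
finger_gap: 29.6
```

```bash
python3 held.py w25
```

```text
5687 head mid tool [ -0.7  -1.8 -10.7] lean 0.571 side -0.002 med 0.27 eef [476.4 362.1 217.5] gap 29.6 F [-0.4  0.8 -4.2]
small end [532.4 368.5 143.2]
flange [492.1 364.4 206.3]
```

>>> arm_command --steps '[[0.1,[0,0,0],0],[0.1,[0,0,0],0],[0.1,[0,0,0],0],[0.1,[0,0,0],0],[0.1,[0,0,0],0]]' --force 9

```text
clock: 34.38
eef_pos: [476.4, 362.1, 217.5]
eef_rot: [-3.142, 0.0, -1.466]
wrist_force: [-0.3, -0.5, -4.3]
finger_gap: 29.9
```

```bash
python3 held.py w26
```

```text
5688 head mid tool [ -0.7  -1.8 -10.7] lean 0.57 side -0.002 med 0.27 eef [476.4 362.1 217.5] gap 29.9 F [-0.3 -0.5 -4.3]
small end [532.4 368.5 143.2]
flange [492.1 364.4 206.3]
```

>>> arm_command --steps '[[0.1,[0,0,0],0],[0.1,[0,0,0],0],[0.1,[0,0,0],0],[0.1,[0,0,0],0]]' --force 6

```text
clock: 34.77
eef_pos: [476.4, 362.1, 217.4]
eef_rot: [3.142, -0.0, -1.466]
wrist_force: [0.5, 0.2, -3.7]
finger_gap: 29.7
```

```bash
python3 held.py w27
```

```text
4863 head mid tool [-0.7  0.2 -8.1] lean 0.311 side -0.001 med 0.28 eef [476.4 362.1 217.4] gap 29.7 F [ 0.5  0.2 -3.7]
small end [506.9 365.9 129.4]
flange [484.  363.6 200.8]
```

>>> arm_command --steps '[[0.1,[0,0,0],0],[0.1,[0,0,0],0],[0.1,[0,0,0],0]]' --force 5

```text
clock: 35.07
eef_pos: [476.4, 362.1, 217.5]
eef_rot: [-3.142, -0.0, -1.466]
wrist_force: [0.3, -0.3, -3.5]
finger_gap: 29.5
```

```bash
python3 held.py w28
```

```text
4867 head mid tool [-0.7  0.2 -8.1] lean 0.311 side -0.002 med 0.27 eef [476.4 362.1 217.5] gap 29.5 F [ 0.3 -0.3 -3.5]
small end [506.9 365.8 129.4]
flange [484.1 363.6 200.8]
```

>>> arm_command --steps '[[0.1,[0.15,1.5,0],0],[0.1,[0.15,2,0],0],[0.1,[0.2,2,0],0],[0.1,[0.15,2,0],0],[0.1,[0.15,1.3,0],0]]' --force 9

```text
clock: 35.53
eef_pos: [388.3, 344.7, 217.5]
eef_rot: [3.141, 0.0, -1.466]
wrist_force: [0.1, -0.3, -4.0]
finger_gap: 29.9
```

>>> arm_command --steps '[[0.1,[0,0,1.0],0],[0.1,[0,0,1.0],0],[0.1,[0,0,0.8],0],[0.1,[0,0,0],0],[0.1,[0,0,0],0]]'

```text
clock: 35.95
eef_pos: [390.0, 344.8, 188.6]
eef_rot: [3.14, -0.001, -1.466]
wrist_force: [0.5, -0.2, -3.8]
finger_gap: 30.0
```

```bash
python3 held.py w29; python3 - <<'E'
from h import *
snap("scene","c29");snap("side","s29");crop("s29",240,100,340,200,6,"s29a");crop("c29",390,150,490,260,5,"c29a")
E
```

```text
4764 head mid tool [-0.7  0.5 -8. ] lean 0.29 side -0.002 med 0.27 eef [390.  344.8 188.6] gap 30.0 F [ 0.5 -0.2 -3.8]
small end [418.1 348.1  99.7]
flange [396.8 346.1 171.6]
```

View pics/s29a.png

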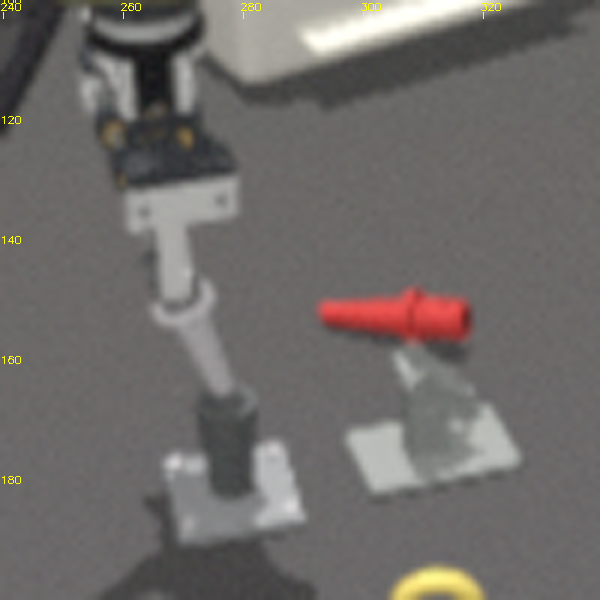

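View pics/c29a.png

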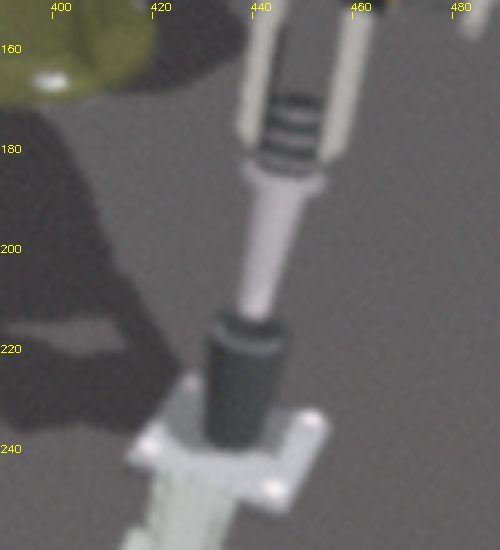

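View pics/w29.png

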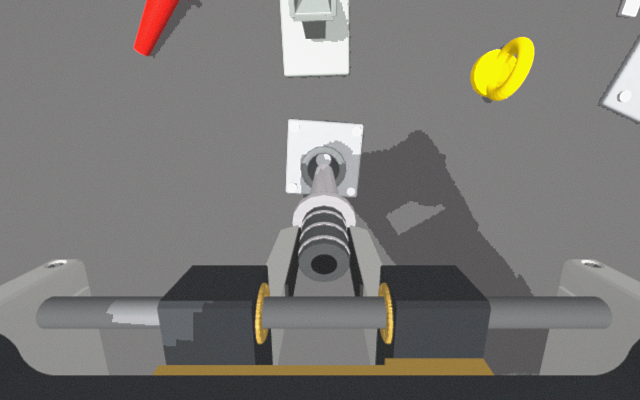

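>>> arm_command --steps '[[0.1,[0,-0.1,0.8],0],[0.1,[0,0,0.8],0],[0.1,[0,0,0.7],0],[0.1,[0,0,0],0]]'

```text
clock: 36.43
eef_pos: [390.1, 344.5, 164.4]
eef_rot: [3.139, -0.001, -1.466]
wrist_force: [-0.4, -1.1, -4.5]
finger_gap: 29.6
```

```bash
python3 held.py w30
```

```text
4636 head mid tool [-0.7  0.5 -7.9] lean 0.289 side -0.002 med 0.28 eef [390.1 344.5 164.4] gap 29.6 F [-0.4 -1.1 -4.5]
small end [418.  347.8  75.5]
flange [396.9 345.8 147.4]
```

>>> arm_command --steps '[[0.1,[0,-0.8,0],0],[0.1,[0,-0.8,0],0],[0.1,[0,-0.7,0],0],[0.1,[0,-0.7,0],0],[0.1,[0,0,0],0]]' --force 7

```text
clock: 36.9
eef_pos: [421.9, 348.2, 166.4]
eef_rot: [-3.141, 0.0, -1.467]
wrist_force: [-0.0, 0.4, -3.7]
finger_gap: 30.0
```

```bash
python3 held.py w31
```

```text
3687 head mid tool [-0.7  3.1 -6.4] lean 0.054 side -0.002 med 0.31 eef [421.9 348.2 166.4] gap 30.0 F [-0.   0.4 -3.7]
small end [424.2 348.9  71.9]
flange [420.2 348.6 146.8]
```

>>> arm_command --steps '[[0.1,[0,0,1.2],0],[0.1,[0,0,1.2],0],[0.1,[0,0,1.1],0],[0.1,[0,0,1.0],0],[0.1,[0,0,0],0]]'

```text
clock: 37.37
eef_pos: [419.8, 347.7, 119.4]
eef_rot: [3.139, -0.002, -1.466]
wrist_force: [0.3, -0.3, -4.5]
finger_gap: 29.9
```

```bash
python3 held.py w32
```

```text
3570 head mid tool [-0.7  3.2 -6.4] lean 0.038 side -0.001 med 0.32 eef [419.8 347.7 119.4] gap 29.9 F [ 0.3 -0.3 -4.5]
small end [420.1 348.1  24.8]
flange [417.4 348.1  99.7]
```

>>> arm_command --steps '[[0.1,[0,-0.2,0.3],0],[0.1,[0,0,0.4],0],[0.1,[0,0,0.2],0],[0.1,[0,0,0],0],[0.1,[0,0,0],0]]'

```text
clock: 37.83
eef_pos: [422.6, 348.4, 112.5]
eef_rot: [-3.141, 0.0, -1.466]
wrist_force: [0.1, 0.5, -3.7]
finger_gap: 30.1
```

```bash
python3 held.py w33
```

```text
3422 head mid tool [-0.7  3.6 -6.2] lean 0.008 side -0.001 med 0.31 eef [422.6 348.4 112.5] gap 30.1 F [ 0.1  0.5 -3.7]
small end [419.8 348.7  17.7]
flange [419.2 348.7  92.7]
```

>>> arm_command --steps '[[0.1,[0,0,0.25],0],[0.1,[0,0,0],0],[0.5,[0,0,0],0],[0.5,[0,0,0],0],[0.5,[0,0,0],0]]'

```text
clock: 38.3
eef_pos: [422.7, 348.5, 110.2]
eef_rot: [-3.141, 0.0, -1.466]
wrist_force: [0.8, 0.1, -0.4]
finger_gap: 45.3
```

>>> arm_command --steps '[[0.5,[0,0,0],0],[0.5,[0,0,-2],0],[0.5,[0,0,-3.5],0],[0.5,[0,0,-3.5],0],[0.5,[0,0,-3],0]]'

```text
clock: 38.72
eef_pos: [422.6, 348.4, 232.3]
eef_rot: [-3.141, 0.001, -1.466]
wrist_force: [0.9, 0.6, 0.2]
finger_gap: 46.6
```

>>> arm_command --steps '[[0.5,[0,3.5,-2],0],[0.5,[0,3.5,-1],0],[0.5,[0,0,0],0],[0.5,[0,0,0],0]]'

```text
clock: 39.05
eef_pos: [352.3, 341.3, 261.1]
eef_rot: [-3.14, 0.001, -1.465]
wrist_force: [0.5, -0.2, 0.2]
finger_gap: 46.9
```

```bash
python3 - <<'E'
from h import *
print(manip.read_state()['eef_pos'],manip.read_state()['clock'])
im,d,c=snap("wrist","w34");snap("scene","c34");snap("side","s34");crop("s34",250,140,410,300,4,"s34a");crop("c34",390,160,490,260,5,"c34a")
from scipy.optimize import least_squares
def prof(s): return np.where(s<75,8+6*np.clip(s,0,75)/75,np.where(s<81,22,15.))
P=cloud(d,*c);m=(d>0)&(P[...,2]>92)&(P[...,2]<150)&(abs(P[...,0]-420)<45)&(abs(P[...,1]-348)<45);Q=P[m];print(len(Q))
def res(p):
    a=np.array([np.sin(p[3]),np.sin(p[4]),0]);a[2]=np.sqrt(1-a@a)
    v=Q-p[:3];s0=v@a+75;rad=np.linalg.norm(v-np.outer(s0-75,a),axis=1);dr=np.abs(rad-prof(s0))
    return np.where((s0>115)&(rad<15),np.minimum(np.abs(s0-121),dr),np.where((s0>70)&(s0<86)&(rad<23)&(rad>13),np.minimum(dr,np.abs(s0-81)),dr))
f=least_squares(res,[420,348.6,90,0,0],loss='soft_l1',f_scale=1.5);print("flange",f.x.round(3),np.median(f.fun))
E
```

```text
[352.3259025  341.32079433 261.11934468] 39.05
1164
flange [ 4.19734e+02  3.48670e+02  9.04310e+01 -0.00000e+00 -3.00000e-03] 0.477534258132124
```

View pics/w34.png

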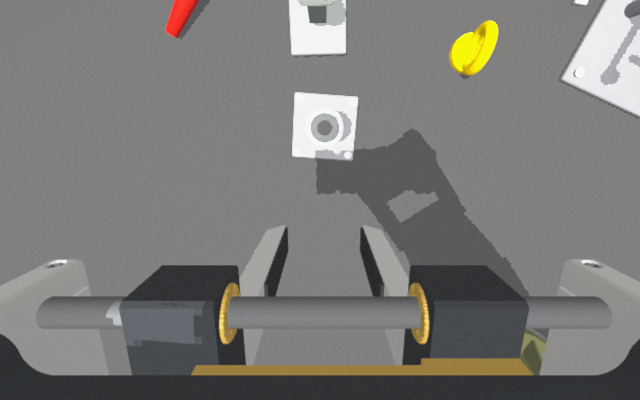

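View pics/s34a.png

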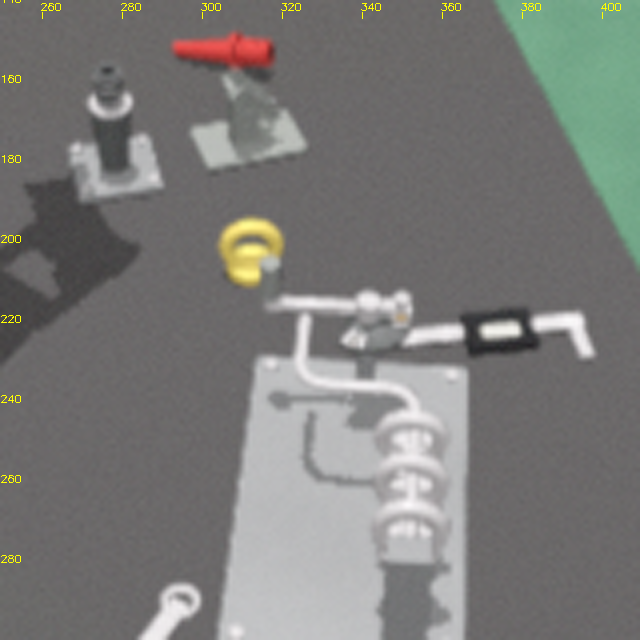

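View pics/c34a.png

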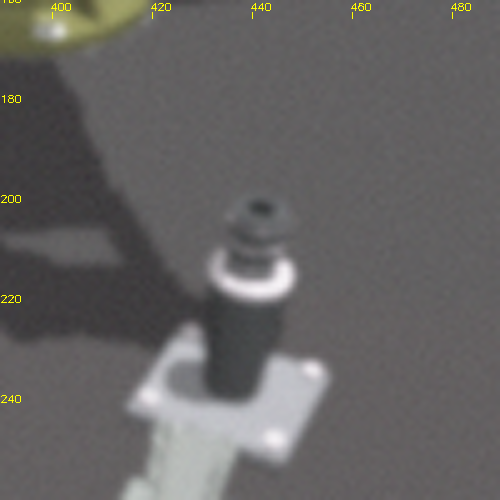

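```bash
python3 st.py s34; python3 - <<'E'
from h import *
im,d,c=load("c34")
a=cv2.imread("pics/s34.png");b=cv2.imread("pics/side0.png")
# bystander shift check by phase correlation of patches
for n,(x0,y0,x1,y1) in dict(caliper=(362,210,405,235),bottle=(322,300,352,350),spanner=(255,282,304,338)).items():
    g=lambda i:cv2.cvtColor(i[y0:y1,x0:x1],cv2.COLOR_BGR2GRAY).astype(np.float32)
    print(n,cv2.phaseCorrelate(g(b),g(a)))
print(manip.read_state()['qd'].round(3))
print(manip.sign_off())
E
```

```text
ring tops d: [(15, 2), (20, 18), (25, 21), (30, 5), (35, 1), (65, 3), (70, 22), (75, 14), (80, 1), (110, 1), (115, 11), (120, 17), (125, 10), (130, 1)]
flange d: [(10, 4), (15, 2), (20, 8), (25, 1), (30, 3), (35, 3), (40, 7), (45, 6), (50, 3), (55, 1), (65, 1), (70, 18), (75, 4), (80, 4), (85, 2), (90, 5), (95, 3), (100, 1), (105, 1), (115, 5), (120, 12), (125, 6), (130, 3), (135, 2), (140, 5)]
caliper ((0.5398575963987184, 0.4922549255627171), 1.0074646436903212)
bottle ((-0.006733925300880017, 0.04767396259819279), 1.0118630730311076)
spanner ((-0.0890048376047865, 0.08411824834915294), 0.9292965726852417)
[-0.002  0.01  -0.     0.002  0.002  0.001]
the job is handed in; nothing more can be done
None
```

The job is done and handed in at about 39 s; the sign-off reports no verdict. I opened the keeper, threaded the three white eye nuts round both bends to the stop post, and closed the keeper. Then I drew the stud out of its rest, let it pivot nearly upright in a light grip, and seated it in the socket.

| Item | Last check | Required |
|---|---|---|
| Keeper | 1.91 rad when open, about 0.00 rad after closing | 1.8–2.0, then within 0.1 of 0 |
| Nuts, distance from stop post | about 31, 80 and 127 mm (wrist camera), released | all within 145 mm, one within 45 mm |
| Stud flange | 0.4 mm above the mouth's nominal 90 mm and within 0.3 mm sideways, tilt about 0.003 rad | within 4 mm, within 0.07 rad |
| Caliper, bottle, spanner | caliper shift 0.7 px at most, bottle and spanner under 0.15 px in the side view | within 30 mm |

- **Camera disagreement:** the side camera places the nuts about 5 mm nearer the post than the wrist camera does. Both readings are inside the limits.
- **Unused look-alikes:** the yellow nut and the red stud were not touched.
- **Forces:** moving the keeper showed up to about 30 N on the wrist sensor, well under the 120 N limit.

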